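# Re-fuse the bench fuse panel

## Robot

A 6-joint arm with a two-finger parallel gripper is mounted at the origin on the work surface. World frame = base frame: x ahead of the robot, y to its left, z up, the work surface at z = 0. Lengths are in m, angles in rad, forces in N, time in s.
With the tool pointing down it reaches from about 0.325 to 0.925 m from the base axis. Payload 3.1 kg.
Tool frame: the origin (TCP) lies on the front face of the gripper's body, between the roots of the fingers; the fingertips stand 73 mm ahead of it and the grasp point (between the pads) lies 54 mm ahead of it; z points along the fingers, y is the line along which they close (so a half turn about z gives the same grasp; the last joint's range is limited). The gripper opens to 85 mm and grips with 20 to 120 N. Pads are 22 mm wide; open, the fingers measure 114 mm over their backs; the gripper's body (76 mm by 85 mm) begins 54 mm behind the grasp point. The pads swing forward as they close: fully open they stand 13 mm farther back than shut.
Start: joints at [-1.282, 0.217, 1.613, -0, 1.311, -0.112], TCP at [0.244, -0.575, 0.304] pointing down, gripper open.
Joint ranges: [-2.75, 2.75], [-0.78, 2.1], [0.31, 2.55], [-1.13, 4.27], [0.13, 2.63], [-2.58, 2.58]. Speed limits (rad/s): [2.79, 2.79, 3.14, 3.14, 3.14, 3.14].

## Interface

Orientations are given as a unit quaternion [w, x, y, z].
In Python, from cell import arm, optics gives the robot as it stands.
- The arm moves only by the tool carry_out, never from a script. Its argument "deltas" is a list of rows, each a list of 3 entries, a list of its own where there are three numbers: the shift along the tool's x, y, z in m, then the turn, a rotation vector about the tool's x, y, z in degrees, then the finger opening in m, from 0 to 0.0854. In form: [[[dx, dy, dz], [wx, wy, wz], hand], ...]. A call has 1 to 5 rows; each row is the pose to reach, as a shift and turn from the pose commanded when the call began, along the tool's axes at that moment; what a row does not reach only later rows make up. A row lasts 1/10 s, in which the tool goes at most 50 mm and 8.59 degrees, less where a joint would pass 70% of its speed; a pose out of reach is approached as far as the arm can. A call with a gripper value outside its range is refused whole. The fingers move at their own pace and stop on an object; "grip_force" is the grip in N (left out, the last holds). Time passes only in rows, so rows that repeat a pose let the fingers close. It gives the time, the measured TCP pose, the force, the opening and the grip force at its end, in the units of the state.
- arm.observe(): the state, without advancing time (a new reading comes with each control period).
- optics.snapshot(name): name is "scene" or "top"; returns a dict with "color" (384x512x3 uint8, red, green, blue), "z_map" (384x512 float32, m along the optical axis (not along the pixel's ray), 0 where there is no reading), "fx", "fy", "cx", "cy" (pixels), "world_from_camera" (4x4, takes a point from camera to world coordinates). Camera axes: x right, y down, z forward; pixel columns grow to the right and rows downward; lengths in m; the calibration is good to about 2 mm. A picture is of the moment at which its call begins.
- arm.close_job(): hands the job in; it is judged then, once.
The state is a dict: "time_s": time; "joint_positions": joint angles; "joint_velocities": joint speeds; "tau": joint torques, N m; "tcp_pos": TCP position; "tcp_rot": TCP orientation; "ft_force": force on the tool from outside, world axes, zero at the start; "wrist_torque": the same for the moment, N m; "opening": finger opening in m; "grasp_force": force on a finger pad.
Only numpy, scipy, OpenCV 4.12 (cv2) and the standard library are available. Lean on these libraries where they do the work, as an engineer would, in place of code of your own. Each camera call takes 0.05 s, during which the arm holds its last target. There are 200 camera calls.

## Task

First carry the caddy to the scrap bin and tip it so that the spent fuses slide off into the bin, and leave the caddy standing upright on its mat again. Plug every fuse carrier that stands on the bench into a socket of the panel, any one into any socket: set it on the socket and turn it while pressing only lightly, without forcing it, until its keys drop in and it is fully home. Only when all the carriers are home put the main switch on, and do not push the other things on the bench about.

Things in the scene. Friction and masses are not known exactly. Their poses are not given: they have to be found in the camera images.
- caddy_grip (a point): Middle of the black grip rail (70 mm along x, 16 mm thick in y, 28 mm high) on top of the centre fin of the loose aluminium caddy (150 x 150 mm, 0.35 kg empty), 74 mm above the caddy's underside, over its centre. z is up, +x points to the open end.
- caddy: The same caddy; origin under its centre. The fin, along x, parts it into two lanes 67 mm wide; floor 4 mm thick, outer walls and the back (-x) wall 26 mm high. The front (+x) end is open: with that end tipped 40 degrees down or more the fuses slide out over its edge, which is 75 mm ahead of the centre.
- mat: Black rubber mat, 190 x 190 x 3 mm, fixed, on which the caddy stands at the start. Origin: centre of its underside, on the bench; axes parallel to its edges.
- bin: Open dark steel scrap bin, fixed, outside 190 mm (x) x 210 mm (y) x 70 mm high, walls 5 mm. Origin: centre of its underside, on the bench.
- switch (a joint): Main switch lever of the fuse panel: 0 = off (leaning to the panel's -x), 1.0 rad = on (leaning to +x). Stays where it is left; moves with about 1 N at its knob.
- switch_tip (a point): Centre of the black ball knob (diameter 26 mm) on the end of the switch lever, 80 mm from the pivot. The lever swings in the panel's x-z plane: from off to on the knob travels 77 mm along the panel's +x and is 10 mm higher midway.
- panel: White fuse panel, fixed to the bench, 130 mm (x) x 520 mm (y) x 40 mm high, carrying four sockets in a row along y and at its +y end the switch. Origin: centre of its underside. +x is the direction in which the switch goes on.
- socketA_top (a point): One of four alike round grey sockets on the panel, fixed, 75 mm wide, 30 mm high, each turned its own way. Point: centre of its mouth, at the top face (70 mm above the bench). Bore 41 mm in diameter, 30 mm deep; two keyways 13 mm wide run down the whole depth along the point's +x and -x, out to 30 mm from the axis.
- socketB_top (a point): One of four alike round grey sockets on the panel, fixed, 75 mm wide, 30 mm high, each turned its own way. Point: centre of its mouth, at the top face (70 mm above the bench). Bore 41 mm in diameter, 30 mm deep; two keyways 13 mm wide run down the whole depth along the point's +x and -x, out to 30 mm from the axis.
- socketC_top (a point): One of four alike round grey sockets on the panel, fixed, 75 mm wide, 30 mm high, each turned its own way. Point: centre of its mouth, at the top face (70 mm above the bench). Bore 41 mm in diameter, 30 mm deep; two keyways 13 mm wide run down the whole depth along the point's +x and -x, out to 30 mm from the axis.
- socketD_top (a point): One of four alike round grey sockets on the panel, fixed, 75 mm wide, 30 mm high, each turned its own way. Point: centre of its mouth, at the top face (70 mm above the bench). Bore 41 mm in diameter, 30 mm deep; two keyways 13 mm wide run down the whole depth along the point's +x and -x, out to 30 mm from the axis.
- carrierA_mid (a point): Middle of a loose plug-in fuse carrier (None if absent), 62 mm high, 0.15 to 0.31 kg, standing on the bench, z up; 31 mm above its underside. Brass nose 38 mm across from 0 to 24 mm, two keys 10 mm wide from 8 to 24 mm reaching 28 mm out along +x and -x, white flange 76 mm across from 24 to 32 mm, black grip bar from 32 to 62 mm, 50 mm long in x, 16 mm in y.
- carrierB_mid (a point): Middle of a loose plug-in fuse carrier (None if absent), 62 mm high, 0.15 to 0.31 kg, standing on the bench, z up; 31 mm above its underside. Brass nose 38 mm across from 0 to 24 mm, two keys 10 mm wide from 8 to 24 mm reaching 28 mm out along +x and -x, white flange 76 mm across from 24 to 32 mm, black grip bar from 32 to 62 mm, 50 mm long in x, 16 mm in y.
- carrierC_mid (a point): Middle of a loose plug-in fuse carrier (None if absent), 62 mm high, 0.15 to 0.31 kg, standing on the bench, z up; 31 mm above its underside. Brass nose 38 mm across from 0 to 24 mm, two keys 10 mm wide from 8 to 24 mm reaching 28 mm out along +x and -x, white flange 76 mm across from 24 to 32 mm, black grip bar from 32 to 62 mm, 50 mm long in x, 16 mm in y.
- carrierD_mid (a point): Middle of a loose plug-in fuse carrier (None if absent), 62 mm high, 0.15 to 0.31 kg, standing on the bench, z up; 31 mm above its underside. Brass nose 38 mm across from 0 to 24 mm, two keys 10 mm wide from 8 to 24 mm reaching 28 mm out along +x and -x, white flange 76 mm across from 24 to 32 mm, black grip bar from 32 to 62 mm, 50 mm long in x, 16 mm in y.
- carrierA: carrierA again (None if absent); origin under its centre. In a socket the nose of any carrier goes 8 mm in and the keys rest on the top face (middle 23 mm above the mouth) until turned over the keyways, either way round, to about 3 degrees; then it drops 16 mm until its flange rests on the socket (middle 7 mm above the mouth): fully home.
- fuseA_mid (a point): Spent fuse (or None if absent): white ceramic block with brass ends, 60 mm (x) x 24 x 24 mm, 0.06 kg, loose, lying in the caddy at the start. This point is its centre.
- fuseB_mid (a point): Spent fuse (or None if absent): white ceramic block with brass ends, 60 mm (x) x 24 x 24 mm, 0.06 kg, loose, lying in the caddy at the start. This point is its centre.
- fuseC_mid (a point): Spent fuse (or None if absent): white ceramic block with brass ends, 60 mm (x) x 24 x 24 mm, 0.06 kg, loose, lying in the caddy at the start. This point is its centre.
- fuseD_mid (a point): Spent fuse (or None if absent): white ceramic block with brass ends, 60 mm (x) x 24 x 24 mm, 0.06 kg, loose, lying in the caddy at the start. This point is its centre.
- screwdriver: Bystander: screwdriver lying on the bench.
- tape: Bystander: black roll of tape, 64 mm wide, 19 mm high. Origin under its centre.
- strip: Bystander: grey terminal strip, 90 x 22 x 24 mm. Origin under its centre.
- mug: Bystander: blue mug, 80 mm wide, 90 mm high. Origin under its centre.
Things that resemble listed ones, but are neither listed nor needed, are in the scene too. What is shaped like the part that bears carrierC_mid but red is not meant.

How it is judged:
On the way, in this order (a step that is already met when the one before it is completed fails the run):
1. the caddy is tipped over the bin (angle between caddy_grip's own z axis and vertical above 0.5 rad and horizontal distance between caddy_grip and bin below 0.22 m), for 0.1 s.
2. every carrier present is fully home in a socket, with the main switch still off (((horizontal distance between carrierA_mid and socketA_top below 0.004 m and z of carrierA_mid in the frame of socketA_top between 0 and 0.011 m and angle between carrierA_mid's own z axis and vertical below 0.08 rad) or (horizontal distance between carrierA_mid and socketB_top below 0.004 m and z of carrierA_mid in the frame of socketB_top between 0 and 0.011 m and angle between carrierA_mid's own z axis and vertical below 0.08 rad) or (horizontal distance between carrierA_mid and socketC_top below 0.004 m and z of carrierA_mid in the frame of socketC_top between 0 and 0.011 m and angle between carrierA_mid's own z axis and vertical below 0.08 rad) or (horizontal distance between carrierA_mid and socketD_top below 0.004 m and z of carrierA_mid in the frame of socketD_top between 0 and 0.011 m and angle between carrierA_mid's own z axis and vertical below 0.08 rad)) and ((horizontal distance between carrierB_mid and socketA_top below 0.004 m and z of carrierB_mid in the frame of socketA_top between 0 and 0.011 m and angle between carrierB_mid's own z axis and vertical below 0.08 rad) or (horizontal distance between carrierB_mid and socketB_top below 0.004 m and z of carrierB_mid in the frame of socketB_top between 0 and 0.011 m and angle between carrierB_mid's own z axis and vertical below 0.08 rad) or (horizontal distance between carrierB_mid and socketC_top below 0.004 m and z of carrierB_mid in the frame of socketC_top between 0 and 0.011 m and angle between carrierB_mid's own z axis and vertical below 0.08 rad) or (horizontal distance between carrierB_mid and socketD_top below 0.004 m and z of carrierB_mid in the frame of socketD_top between 0 and 0.011 m and angle between carrierB_mid's own z axis and vertical below 0.08 rad)) and ((horizontal distance between carrierC_mid and socketA_top below 0.004 m and z of carrierC_mid in the frame of socketA_top between 0 and 0.011 m and angle between carrierC_mid's own z axis and vertical below 0.08 rad) or (horizontal distance between carrierC_mid and socketB_top below 0.004 m and z of carrierC_mid in the frame of socketB_top between 0 and 0.011 m and angle between carrierC_mid's own z axis and vertical below 0.08 rad) or (horizontal distance between carrierC_mid and socketC_top below 0.004 m and z of carrierC_mid in the frame of socketC_top between 0 and 0.011 m and angle between carrierC_mid's own z axis and vertical below 0.08 rad) or (horizontal distance between carrierC_mid and socketD_top below 0.004 m and z of carrierC_mid in the frame of socketD_top between 0 and 0.011 m and angle between carrierC_mid's own z axis and vertical below 0.08 rad)) and ((horizontal distance between carrierD_mid and socketA_top below 0.004 m and z of carrierD_mid in the frame of socketA_top between 0 and 0.011 m and angle between carrierD_mid's own z axis and vertical below 0.08 rad) or (horizontal distance between carrierD_mid and socketB_top below 0.004 m and z of carrierD_mid in the frame of socketB_top between 0 and 0.011 m and angle between carrierD_mid's own z axis and vertical below 0.08 rad) or (horizontal distance between carrierD_mid and socketC_top below 0.004 m and z of carrierD_mid in the frame of socketC_top between 0 and 0.011 m and angle between carrierD_mid's own z axis and vertical below 0.08 rad) or (horizontal distance between carrierD_mid and socketD_top below 0.004 m and z of carrierD_mid in the frame of socketD_top between 0 and 0.011 m and angle between carrierD_mid's own z axis and vertical below 0.08 rad)) and value of joint switch below 0.4 rad), for 0.2 s.
3. the main switch is on (value of joint switch above 0.85 rad), for 0.2 s.
At the end, for the whole second after the job is handed in: Carriers present: home in sockets (4 mm off axis, 0.08 rad tilt, middle under 11 mm above the mouth). Spent fuses: at rest in the bin. Caddy: at rest upright on the mat, centres within 50 mm. Main switch on (over 0.85 rad) (((horizontal distance between carrierA_mid and socketA_top below 0.004 m and z of carrierA_mid in the frame of socketA_top between 0 and 0.011 m and angle between carrierA_mid's own z axis and vertical below 0.08 rad) or (horizontal distance between carrierA_mid and socketB_top below 0.004 m and z of carrierA_mid in the frame of socketB_top between 0 and 0.011 m and angle between carrierA_mid's own z axis and vertical below 0.08 rad) or (horizontal distance between carrierA_mid and socketC_top below 0.004 m and z of carrierA_mid in the frame of socketC_top between 0 and 0.011 m and angle between carrierA_mid's own z axis and vertical below 0.08 rad) or (horizontal distance between carrierA_mid and socketD_top below 0.004 m and z of carrierA_mid in the frame of socketD_top between 0 and 0.011 m and angle between carrierA_mid's own z axis and vertical below 0.08 rad)) and ((horizontal distance between carrierB_mid and socketA_top below 0.004 m and z of carrierB_mid in the frame of socketA_top between 0 and 0.011 m and angle between carrierB_mid's own z axis and vertical below 0.08 rad) or (horizontal distance between carrierB_mid and socketB_top below 0.004 m and z of carrierB_mid in the frame of socketB_top between 0 and 0.011 m and angle between carrierB_mid's own z axis and vertical below 0.08 rad) or (horizontal distance between carrierB_mid and socketC_top below 0.004 m and z of carrierB_mid in the frame of socketC_top between 0 and 0.011 m and angle between carrierB_mid's own z axis and vertical below 0.08 rad) or (horizontal distance between carrierB_mid and socketD_top below 0.004 m and z of carrierB_mid in the frame of socketD_top between 0 and 0.011 m and angle between carrierB_mid's own z axis and vertical below 0.08 rad)) and ((horizontal distance between carrierC_mid and socketA_top below 0.004 m and z of carrierC_mid in the frame of socketA_top between 0 and 0.011 m and angle between carrierC_mid's own z axis and vertical below 0.08 rad) or (horizontal distance between carrierC_mid and socketB_top below 0.004 m and z of carrierC_mid in the frame of socketB_top between 0 and 0.011 m and angle between carrierC_mid's own z axis and vertical below 0.08 rad) or (horizontal distance between carrierC_mid and socketC_top below 0.004 m and z of carrierC_mid in the frame of socketC_top between 0 and 0.011 m and angle between carrierC_mid's own z axis and vertical below 0.08 rad) or (horizontal distance between carrierC_mid and socketD_top below 0.004 m and z of carrierC_mid in the frame of socketD_top between 0 and 0.011 m and angle between carrierC_mid's own z axis and vertical below 0.08 rad)) and ((horizontal distance between carrierD_mid and socketA_top below 0.004 m and z of carrierD_mid in the frame of socketA_top between 0 and 0.011 m and angle between carrierD_mid's own z axis and vertical below 0.08 rad) or (horizontal distance between carrierD_mid and socketB_top below 0.004 m and z of carrierD_mid in the frame of socketB_top between 0 and 0.011 m and angle between carrierD_mid's own z axis and vertical below 0.08 rad) or (horizontal distance between carrierD_mid and socketC_top below 0.004 m and z of carrierD_mid in the frame of socketC_top between 0 and 0.011 m and angle between carrierD_mid's own z axis and vertical below 0.08 rad) or (horizontal distance between carrierD_mid and socketD_top below 0.004 m and z of carrierD_mid in the frame of socketD_top between 0 and 0.011 m and angle between carrierD_mid's own z axis and vertical below 0.08 rad)) and x of fuseA_mid in the frame of bin between -0.092 and 0.092 m and y of fuseA_mid in the frame of bin between -0.102 and 0.102 m and z of fuseA_mid in the frame of bin between 0 and 0.075 m and linear speed of each of fuseA, fuseB, fuseC, fuseD below 0.03 m/s and x of fuseB_mid in the frame of bin between -0.092 and 0.092 m and y of fuseB_mid in the frame of bin between -0.102 and 0.102 m and z of fuseB_mid in the frame of bin between 0 and 0.075 m and x of fuseC_mid in the frame of bin between -0.092 and 0.092 m and y of fuseC_mid in the frame of bin between -0.102 and 0.102 m and z of fuseC_mid in the frame of bin between 0 and 0.075 m and x of fuseD_mid in the frame of bin between -0.092 and 0.092 m and y of fuseD_mid in the frame of bin between -0.102 and 0.102 m and z of fuseD_mid in the frame of bin between 0 and 0.075 m and horizontal distance between caddy_grip and mat below 0.05 m and height (world z) of caddy_grip below 0.084 m and angle between caddy_grip's own z axis and vertical below 0.08 rad and linear speed of caddy below 0.02 m/s and value of joint switch above 0.85 rad); the robot touches nothing.
It fails at once if a carrier is forced: pressed on a socket with more than 100 N (contact force between any of carrierA, carrierB, carrierC, carrierD and socketA above 100 N or contact force between any of carrierA, carrierB, carrierC, carrierD and socketB above 100 N or contact force between any of carrierA, carrierB, carrierC, carrierD and socketC above 100 N or contact force between any of carrierA, carrierB, carrierC, carrierD and socketD above 100 N).
It fails at once if a bystander is pushed more than 40 mm (distance of any of screwdriver, tape, strip, mug from where it was at the start of the episode above 0.04 m).
Of fuseA, fuseB, fuseC, fuseD only 2 to 4 are there at a start; the rules pass over those that are not, and their reading is None.
Of carrierA, carrierB, carrierC, carrierD only 3 to 4 are there at a start; the rules pass over those that are not, and their reading is None.
At some moment in a run one of carrierA, carrierB, carrierC, carrierD may be knocked a few centimetres aside while the robot is not near it.
It also fails if it takes over 208 s, if anything falls off the work surface, if the arm or the gripper's body presses on something with over 40 N, if the wrist force passes 120 N, or if a joint passes its speed limit or range.

## Working session

There is one attempt and no reset: what is moved stays moved. The work goes in short steps, Python scripts to look and compute and a tool call to move; the robot and the scene stay as the last step left them, time stands still between calls to the robot, and variables do not carry over. Pictures are saved under pics/ and viewed, at most 14 in all, crops included, and the job is handed in when it is done.

Besides the shell and the picture viewer there is one more tool, called by a JSON object that holds its "op" and its "data". carry_out: Moves the arm, as the interface text tells. Its arguments: {"type":"object","properties":{"deltas":{"type":"array"},"grip_force":{"type":"number"}},"required":["deltas"]}

```bash
ls; mkdir -p pics
cat > h.py <<'E'
import numpy as np, cv2
from cell import arm, optics
def snap(n):
    s=optics.snapshot(n); np.savez('last_%s.npz'%n,**s); return s
def load(n): return dict(np.load('last_%s.npz'%n))
def cloud(s):
    z=s['z_map']; v,u=np.indices(z.shape)
    p=np.stack([(u-s['cx'])*z/s['fx'],(v-s['cy'])*z/s['fy'],z,np.ones_like(z)],-1)
    w=p@s['world_from_camera'].T; w=w[...,:3]; w[z==0]=np.nan; return w
E
python3 - <<'E'
from h import *
for n in('top','scene'):
    s=snap(n); cv2.imwrite(f'pics/{n}0.png',cv2.resize(s['color'][...,::-1],(800,600),interpolation=cv2.INTER_CUBIC))
    print(n,s['fx'],s['world_from_camera'])
print(arm.observe())
E
```

```text
pics
top 427.36343011380677 [[ 0.01593998 -0.99147171  0.12934359  0.31093588]
 [-0.99986745 -0.01537691  0.00535087  0.00358533]
 [-0.00331633 -0.12941174 -0.9915854   1.45185239]
 [ 0.          0.          0.          1.        ]]
scene 357.2146659422872 [[-0.51021104  0.57070434 -0.64341374  1.08779965]
 [ 0.86003995  0.33508116 -0.38477513  0.40456119]
 [-0.00399701 -0.74967804 -0.66179065  0.76128534]
 [ 0.          0.          0.          1.        ]]
{'time_s': 0.1, 'joint_positions': array([-1.28216990e+00,  2.17720699e-01,  1.61481353e+00,  9.29882281e-06,
        1.31132178e+00, -1.12173549e-01]), 'joint_velocities': array([ 5.37304292e-04, -1.59725942e-03, -1.78663528e-03, -3.88037985e-04,
       -5.20842148e-05,  9.41675686e-04]), 'tau': array([-5.52419533e-04, -3.98076618e+01, -3.04969990e+01, -1.03840450e-04,
        4.23809979e-03,  5.26479170e-06]), 'tcp_pos': array([ 0.24371362, -0.57487687,  0.30265182]), 'tcp_rot': array([-1.12767249e-03,  9.79986645e-01,  1.99060029e-01, -9.52395162e-05]), 'ft_force': array([0.78722071, 0.11521669, 0.06994557]), 'wrist_torque': array([-0.03501323,  0.00223394, -0.0178005 ]), 'grasp_force': 0.0, 'opening': 0.08515942558719655}
```

View pics/top0.png

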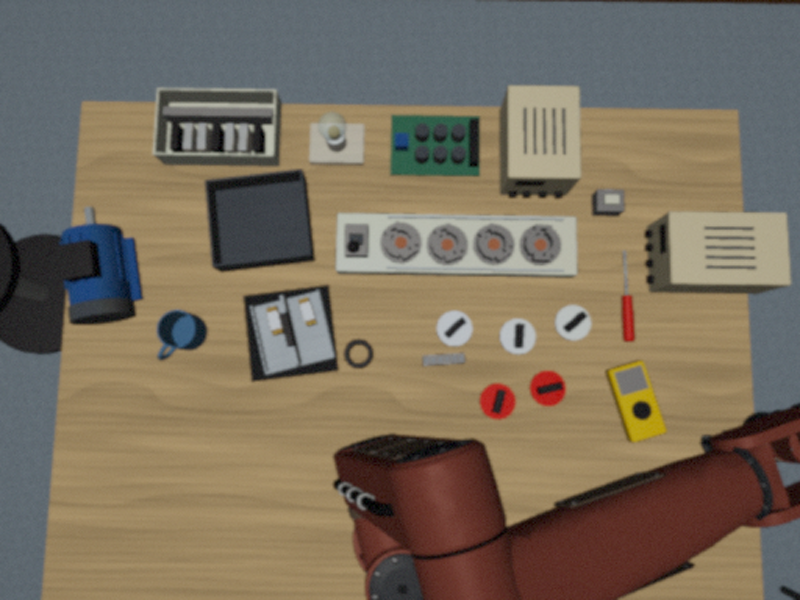

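View pics/scene0.png

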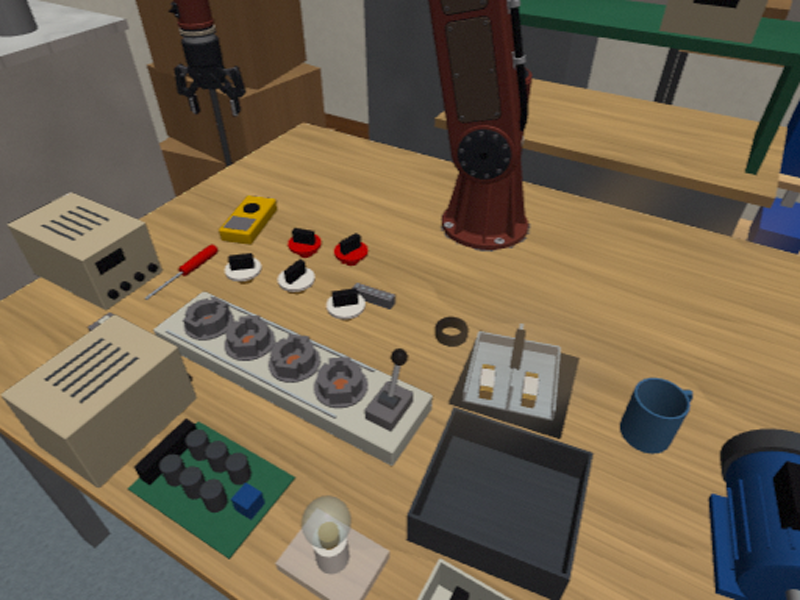

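Run:
```python
from h import *
s=load('top');c=s['color'][...,::-1]
a=cv2.resize(c[132:180,210:375],None,fx=4.8,fy=4.8,interpolation=cv2.INTER_CUBIC)
b=cv2.resize(c[105:250,125:245],None,fx=3.3,fy=3.3,interpolation=cv2.INTER_CUBIC)
t=load('scene');d=cv2.resize(t['color'][170:275,90:285][...,::-1],None,fx=4.0,fy=4.0,interpolation=cv2.INTER_CUBIC)
cv2.imwrite('pics/a.png',a)
z=np.zeros((600,800,3),np.uint8)
z[:480,:396]=cv2.resize(b,(396,480)) if False else b[:480,:396]
e=cv2.resize(t['color'][195:370,255:400][...,::-1],None,fx=2.75,fy=2.75,interpolation=cv2.INTER_CUBIC)
z[:e.shape[0],400:400+e.shape[1]]=e[:,:400]
cv2.imwrite('pics/b.png',z); cv2.imwrite('pics/d.png',d)
w=cloud(s); Z=w[...,2]
g=c.astype(int)
def comps(m,lab,mn=8):
    n,l,st,ce=cv2.connectedComponentsWithStats(m.astype(np.uint8))
    for i in range(1,n):
        if st[i,4]<mn: continue
        p=w[l==i]; xy=p[:,:2].astype(np.float32)
        r=cv2.minAreaRect(xy); print(lab,ce[i].round(),st[i,4],'mean',p.mean(0).round(4),'rect',np.round(r[0],4),np.round(r[1],3),round(r[2],1))
reg=np.zeros(Z.shape,bool); reg[185:270,265:420]=1
lum=g.sum(-1)
comps(reg&(Z>.045)&(Z<.08)&(lum<160),'bar')
sat=g.max(-1)-g.min(-1)
comps(reg&(Z>.02)&(lum>420)&(sat<60),'flange',30)
reg=np.zeros(Z.shape,bool); reg[135:180,235:370]=1
comps(reg&(Z>.058)&(Z<.08),'sock',30)
reg=np.zeros(Z.shape,bool); reg[130:190,205:380]=1
comps(reg&(Z>.03)&(Z<.048),'panel',100)
comps(reg&(Z>.085),'knob',3)
reg=np.zeros(Z.shape,bool); reg[100:180,125:210]=1
comps(reg&(Z>.05)&(Z<.09),'bin',30)
reg=np.zeros(Z.shape,bool); reg[178:250,150:222]=1
comps(reg&(Z>.06)&(Z<.1),'grip',5)
comps(reg&(Z>.02)&(Z<.04),'walls',5)
comps(reg&(Z<.05)&(Z>-.01)&(lum<150),'mat',5)
```

```text
Traceback (most recent call last):
ValueError: could not broadcast input array from shape (478,396,3) into shape (480,396,3)
```

View pics/a.png

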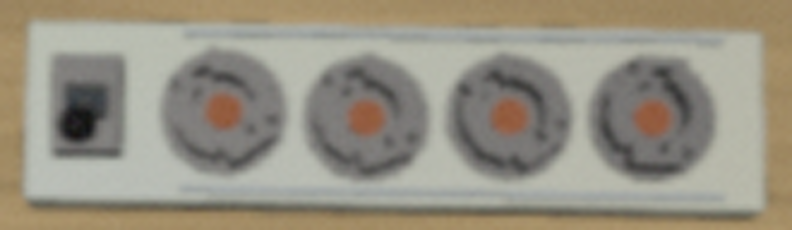

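The crop shows the panel with the switch knob at about (75,122) and four sockets at x≈224, 366, 510, 653. The keyways are only roughly visible, so I'll use depth for their angles.

```bash
cat > m.py <<'E'
from h import *
s=load('top');c=s['color'][...,::-1]
t=load('scene')
z=np.zeros((600,800,3),np.uint8)
b=cv2.resize(c[175:250,150:245],(390,308),interpolation=cv2.INTER_CUBIC); z[:308,:390]=b
e=cv2.resize(t['color'][205:290,285:375][...,::-1],(400,378),interpolation=cv2.INTER_CUBIC); z[:378,400:]=e
cv2.imwrite('pics/b.png',z)
d=cv2.resize(t['color'][180:270,95:275][...,::-1],(800,400),interpolation=cv2.INTER_CUBIC); cv2.imwrite('pics/d.png',d)
w=cloud(s); Z=w[...,2]
g=c.astype(int)
def comps(m,lab,mn=8):
    n,l,st,ce=cv2.connectedComponentsWithStats(m.astype(np.uint8))
    for i in range(1,n):
        if st[i,4]<mn: continue
        p=w[l==i]; xy=p[:,:2].astype(np.float32)
        r=cv2.minAreaRect(xy); print(lab,ce[i].round(),st[i,4],'mean',p.mean(0).round(4),'rect',np.round(r[0],4),np.round(r[1],3),round(r[2],1))
def R(a,b,c_,d): 
    r=np.zeros(Z.shape,bool); r[a:b,c_:d]=1; return r
lum=g.sum(-1); sat=g.max(-1)-g.min(-1)
reg=R(185,270,265,420)
comps(reg&(Z>.045)&(Z<.08)&(lum<200),'bar')
comps(reg&(Z>.02)&(lum>420)&(sat<60),'flange',30)
comps(R(135,180,235,370)&(Z>.058)&(Z<.08),'sock',30)
comps(R(130,190,205,380)&(Z>.03)&(Z<.048),'panel',100)
comps(R(130,190,205,380)&(Z>.085),'knob',3)
comps(R(100,180,125,210)&(Z>.05)&(Z<.09),'bin',30)
reg=R(178,250,150,222)
comps(reg&(Z>.06)&(Z<.1),'grip',5)
comps(reg&(Z>.018)&(Z<.04),'walls',5)
comps(reg&(Z<.05)&(Z>-.01)&(lum<150),'mat',5)
E
python3 m.py
```

```text
bar [368. 206.] 46 mean [ 0.4519 -0.3546  0.061 ] rect [ 0.453  -0.3552] [0.01  0.045] 42.2
bar [291. 209.] 32 mean [ 0.4365 -0.1049  0.0613] rect [ 0.4353 -0.1047] [0.007 0.044] 45.6
bar [332. 215.] 47 mean [ 0.4206 -0.2376  0.0612] rect [ 0.4207 -0.2384] [0.012 0.043] 84.4
bar [352. 248.] 86 mean [ 0.3138 -0.3003  0.0609] rect [ 0.314  -0.3018] [0.016 0.051] 14.5
bar [319. 256.] 87 mean [ 0.2856 -0.1949  0.0602] rect [ 0.2857 -0.1955] [0.016 0.049] 74.0
flange [365. 206.] 317 mean [ 0.4529 -0.3545  0.0317] rect [ 0.4537 -0.3564] [0.075 0.074] 5.3
flange [290. 210.] 331 mean [ 0.4368 -0.1032  0.0318] rect [ 0.4375 -0.1044] [0.073 0.074] 26.7
flange [330. 215.] 309 mean [ 0.4216 -0.2373  0.0316] rect [ 0.4227 -0.2385] [0.074 0.073] 26.9
sock [256. 153.] 269 mean [0.6192 0.0137 0.0686] rect [0.6192 0.0129] [0.076 0.072] 36.9
sock [286. 155.] 272 mean [ 0.6156 -0.0867  0.0687] rect [ 0.6164 -0.0864] [0.077 0.071] 19.7
sock [316. 154.] 283 mean [ 0.6182 -0.1862  0.0686] rect [ 0.6186 -0.1867] [0.076 0.074] 36.0
sock [346. 155.] 279 mean [ 0.6185 -0.2857  0.0689] rect [ 0.6188 -0.2862] [
[... 933 characters left out ...]
[183. 193.] 7 mean [0.4882 0.2568 0.0278] rect [0.4875 0.2567] [0.022 0.001] 14.8
walls [196. 199.] 130 mean [0.4685 0.211  0.0298] rect [0.469  0.2113] [0.06  0.024] 19.2
walls [169. 222.] 105 mean [0.3906 0.3007 0.0272] rect [0.3958 0.3048] [0.162 0.06 ] 38.5
walls [175. 205.] 131 mean [0.4485 0.2809 0.0291] rect [0.4492 0.2817] [0.06  0.024] 15.6
walls [189. 222.] 7 mean [0.3911 0.2305 0.0293] rect [0.3913 0.2303] [0.02  0.002] 13.4
walls [220. 227.] 8 mean [0.3773 0.1273 0.0221] rect [0.3765 0.1273] [0.014 0.004] 2.2
mat [178. 219.] 552 mean [0.4025 0.2756 0.0021] rect [0.4239 0.2497] [0.183 0.183] 8.1
mat [209. 195.] 92 mean [0.485  0.1718 0.0013] rect [0.474  0.1669] [0.107 0.016] 15.9
```

View pics/b.png

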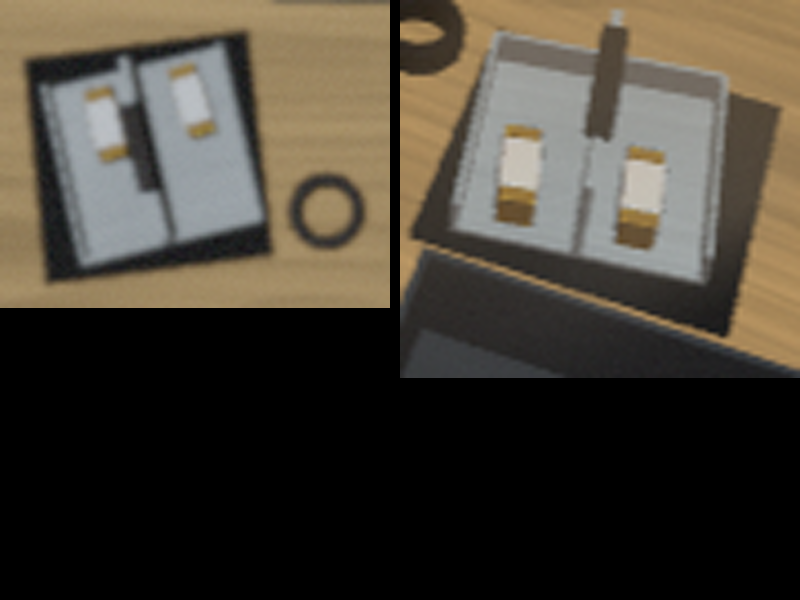

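View pics/d.png

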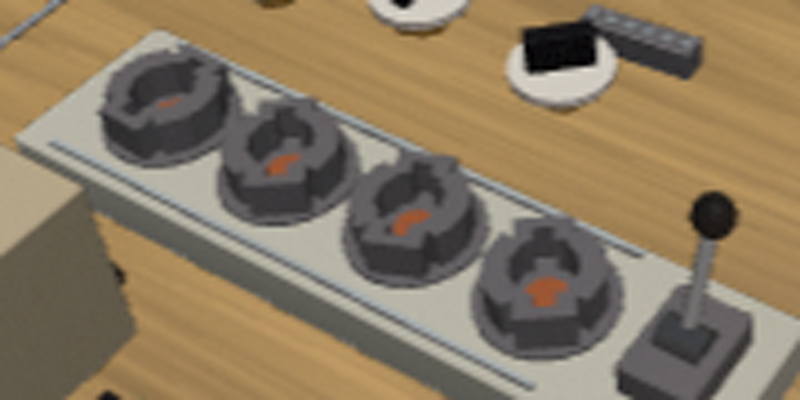

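The top crop shows the caddy with its fin tilted by +15°, a fuse in each lane, and the open end facing the bin. The scene crop shows four sockets with notches and the lever leaning off. There are three white carriers. Next is the approach to the caddy.

```bash
cat > p.py <<'E'
# plan: chain of waypoints (grasp point xyz, psi deg of tool y, pitch deg about tool -y..), prints tool-frame deltas
from h import *
from scipy.spatial.transform import Rotation as Ro
def Rt(psi,tilt=0,about=None):
    p=np.radians(psi); y=np.array([np.cos(p),np.sin(p),0]); z=np.array([0,0,-1.]); x=np.cross(y,z)
    R=Ro.from_matrix(np.stack([x,y,z],1))
    if tilt: R=Ro.from_rotvec(np.radians(tilt)*np.array([np.cos(np.radians(about)),np.sin(np.radians(about)),0]))*R
    return R
def cur():
    o=arm.observe(); q=o['tcp_rot']; return np.array(o['tcp_pos']),Ro.from_quat([q[1],q[2],q[3],q[0]]),o
def plan(wps,off=0.054,verbose=True):
    p,R,o=cur()
    print('t',round(o['time_s'],2),'tcp',p.round(4),'grasp',(p+R.apply([0,0,off])).round(4),'psi',np.degrees(np.arctan2(*R.as_matrix()[[1,0],1])).round(1),'q',o['joint_positions'].round(2),'F',o['ft_force'].round(1),'open',round(o['opening'],4))
    for g,*r in wps:
        R2=Rt(*r); p2=np.array(g)-R2.apply([0,0,off])
        print([R.inv().apply(p2-p).round(4).tolist(),np.degrees((R.inv()*R2).as_rotvec()).round(2).tolist()])
        p,R=p2,R2
E
python3 - <<'E'
from p import *
plan([([.5,-.15,.26],-75),([.425,.2427,.2],-75),([.425,.2427,.10],-75),([.425,.2427,.078],-75)])
# sockets
pts=[]
for n in('top','scene'):
    w=cloud(load(n)).reshape(-1,3); pts.append(w[(abs(w[:,0]-.618)<.06)&(w[:,1]>-.35)&(w[:,1]<.07)&(w[:,2]<.09)])
from scipy.optimize import minimize
for yc in(.013,-.0867,-.1865,-.286):
    for k,P in enumerate(pts):
        S=P[(P[:,2]>.066)&(P[:,2]<.074)]; d=S[:,:2]-[.6185,yc]; m=np.hypot(*d.T)<.045
        S=S[m,:2]
        (cx,cy),r=cv2.minEnclosingCircle(S.astype(np.float32))
        # keyway score: fraction of top-face pts within slot
        d=S-[cx,cy]; a=np.arange(0,180,3)
        sc=[]
        for t in a:
            u=np.array([np.cos(np.radians(t)),np.sin(np.radians(t))]); al=abs(d@u); ac=abs(d@[-u[1],u[0]])
            sc.append(((ac<.0055)&(al<.0295)).sum())
        sc=np.array(sc); o=np.argsort(sc)[:6]
        print(yc,k,len(S),np.round((cx,cy,r),4),[(int(a[i]),int(sc[i])) for i in o],'mean',sc.mean())
E
```

```text
t 0.1 tcp [ 0.2437 -0.5749  0.3027] grasp [ 0.2437 -0.5748  0.2487] psi -67.0 q [-1.28  0.22  1.61  0.    1.31 -0.11] F [0.8 0.1 0.1] open 0.0852
[[0.4017, -0.2912, -0.0106], [-0.13, -0.01, 7.96]]
[[0.0292, -0.3987, 0.06], [0.0, 0.0, 0.0]]
[[0.0, 0.0, 0.1], [0.0, 0.0, 0.0]]
[[0.0, 0.0, 0.022], [0.0, 0.0, 0.0]]
0.013 0 212 [0.619  0.0143 0.04  ] [(36, 0), (33, 2), (30, 3), (39, 3), (42, 4), (45, 5)] mean 12.9
0.013 1 371 [0.62   0.0147 0.0423] [(36, 0), (33, 0), (39, 2), (30, 4), (42, 5), (27, 7)] mean 21.716666666666665
-0.0867 0 197 [ 0.6173 -0.0874  0.0411] [(21, 0), (24, 0), (18, 1), (27, 2), (30, 3), (33, 5)] mean 13.2
-0.0867 1 339 [ 0.6172 -0.0839  0.0416] [(21, 1), (24, 1), (18, 3), (27, 4), (15, 6), (30, 10)] mean 20.133333333333333
-0.1865 0 220 [ 0.6195 -0.1871  0.0408] [(36, 1), (33, 1), (39, 2), (30, 4), (27, 5), (42, 5)] mean 12.233333333333333
-0.1865 1 306 [ 0.6183 -0.1838  0.0414] [(36, 2), (33, 3), (30, 4), (39, 4), (27, 6), (42, 6)] mean 17.183333333333334
-0.286 0 209 [ 0.6193 -0.2858  0.0415] [(174, 1), (177, 1), (0, 3), (3, 3), (171, 3), (168, 4)] mean 12.666666666666666
-0.286 1 294 [ 0.6189 -0.2847  0.0416] [(177, 3), (174, 4), (3, 6), (0, 7), (171, 8), (168, 9)] mean 18.183333333333334
```

{"op": "carry_out", "data": {"deltas": [[[0.04,-0.029,-0.002],[0,0,1.6],0.0854],[[0.08,-0.058,-0.004],[0,0,3.2],0.0854],[[0.12,-0.087,-0.006],[0,0,4.8],0.0854],[[0.16,-0.116,-0.008],[0,0,6.4],0.0854],[[0.2,-0.146,-0.01],[0,0,8],0.0854]]}}

```text
time_s: 0.6
tcp_pos: [0.3715, -0.3611, 0.3134]
tcp_rot: [-0.0, 0.992, 0.129, -0.0]
ft_force: [0.4, 0.0, 0.8]
opening: 0.0854
grasp_force: 0.0
```

{"op": "carry_out", "data": {"deltas": [[[0.036,-0.026,0],[0,0,0],0.0854],[[0.07,-0.052,0],[0,0,0],0.0854],[[0.11,-0.08,0],[0,0,0],0.0854],[[0.15,-0.105,0],[0,0,0],0.0854],[[0.17,-0.16,0],[0,0,0],0.0854]]}}

```text
time_s: 1.1
tcp_pos: [0.4956, -0.1722, 0.3138]
tcp_rot: [0.0, 0.991, 0.13, 0.001]
ft_force: [1.1, 0.2, 0.9]
opening: 0.0853
grasp_force: 0.0
```

{"op": "carry_out", "data": {"deltas": [[[0,-0.04,0],[0,0,0],0.0854],[[0,-0.08,0],[0,0,0],0.0854],[[0,-0.12,0],[0,0,0],0.0854],[[0,-0.16,0],[0,0,0],0.0854],[[0,-0.2,0],[0,0,0],0.0854]]}}

```text
time_s: 1.6
tcp_pos: [0.4406, 0.0217, 0.3134]
tcp_rot: [-0.0, 0.992, 0.13, -0.0]
ft_force: [1.2, -0.4, -0.4]
opening: 0.0857
grasp_force: 0.0
```

{"op": "carry_out", "data": {"deltas": [[[0,-0.04,0],[0,0,0],0.0854],[[0,-0.08,0],[0,0,0],0.0854],[[0,-0.12,0],[0,0,0],0.0854],[[0,-0.15,0],[0,0,0],0.0854],[[0,-0.15,0],[0,0,0],0.0854]]}}

```text
time_s: 2.1
tcp_pos: [0.4014, 0.1677, 0.3134]
tcp_rot: [-0.001, 0.991, 0.133, -0.001]
ft_force: [0.2, 0.2, -0.0]
opening: 0.0856
grasp_force: 0.0
```

Run:
```python
from p import *
plan([([.425,.2427,.13],-75),([.425,.2427,.078],-75)])
```

```text
t 2.1 tcp [0.4014 0.1677 0.3134] grasp [0.4013 0.1677 0.2594] psi -74.8 q [ 0.23 -0.22  2.03  0.    1.33  1.54] F [ 0.2  0.2 -0. ] open 0.0856
[[0.0427, -0.066, 0.1295], [-0.08, 0.05, 0.25]]
[[0.0, 0.0, 0.052], [0.0, 0.0, 0.0]]
```

{"op": "carry_out", "data": {"deltas": [[[0.02,-0.035,0.02],[0,0,0],0.06],[[0.043,-0.066,0.05],[0,0,0],0.06],[[0.043,-0.066,0.1],[0,0,0.2],0.06],[[0.043,-0.066,0.13],[0,0,0.2],0.06],[[0.043,-0.066,0.13],[0,0,0.2],0.06]]}}

```text
time_s: 2.6
tcp_pos: [0.4235, 0.2379, 0.1783]
tcp_rot: [0.002, 0.992, 0.128, -0.006]
ft_force: [-0.8, 0.3, -0.9]
opening: 0.0603
grasp_force: 0.0
```

{"op": "carry_out", "data": {"deltas": [[[0,0,0.03],[0,0,0],0.05],[[0,0,0.052],[0,0,0],0.05],[[0,0,0.052],[0,0,0],0.05],[[0,0,0.052],[0,0,0],0.0],[[0,0,0.052],[0,0,0],0.0]], "grip_force": 80}}

```text
time_s: 3.1
tcp_pos: [0.4291, 0.2405, 0.1343]
tcp_rot: [-0.001, 0.992, 0.128, 0.002]
ft_force: [-1.4, 5.6, 1.6]
opening: 0.0217
grasp_force: 2.2
```

{"op": "carry_out", "data": {"deltas": [[[0,0,0],[0,0,0],0],[[0,0,0],[0,0,0],0],[[0,0,0],[0,0,0],0],[[0,0,0],[0,0,0],0],[[0,0,0],[0,0,0],0]]}}

```text
time_s: 3.6
tcp_pos: [0.4292, 0.241, 0.1347]
tcp_rot: [-0.001, 0.992, 0.128, 0.002]
ft_force: [-0.7, 1.4, 6.6]
opening: 0.0151
grasp_force: 79.3
```

Run:
```python
from p import *
# bin centre (.664,.319); caddy yaw 15
u=np.array([np.cos(np.radians(15)),np.sin(np.radians(15))])
g=np.array([.664,.319])-.05*u; print(g)
plan([([.425,.2427,.22],-75),([*g,.22],-75),([*g,.2],-75,25,105),([*g,.2],-75,52,105)])
```

```text
[0.61570371 0.30605905]
t 3.6 tcp [0.4292 0.241  0.1347] grasp [0.4295 0.2411 0.0807] psi -75.3 q [0.37 0.16 2.04 0.   0.94 1.68] F [-0.7  1.4  6.6] open 0.0151
[[-0.0029, -0.0029, -0.1393], [-0.07, -0.29, -0.25]]
[[0.2006, -0.0118, 0.0], [0.0, 0.0, 0.0]]
[[0.0228, -0.0, 0.0251], [-0.0, -25.0, 0.0]]
[[0.0245, -0.0, 0.0059], [-0.0, -27.0, 0.0]]
```

{"op": "carry_out", "data": {"deltas": [[[0,0,-0.01],[0,0,0],0],[[0,0,-0.03],[0,0,0],0],[[0,0,-0.06],[0,0,0],0],[[0,0,-0.1],[0,0,0],0],[[0,0,-0.13],[0,0,0],0]]}}

```text
time_s: 4.1
tcp_pos: [0.4268, 0.2395, 0.2635]
tcp_rot: [0.0, 0.992, 0.129, -0.0]
ft_force: [-0.2, 1.0, -5.0]
opening: 0.0148
grasp_force: 78.3
```

{"op": "carry_out", "data": {"deltas": [[[0.002,0,-0.008],[0,0,0],0],[[0.01,0,-0.008],[0,0,0],0],[[0.025,-0.001,-0.008],[0,0,0],0],[[0.045,-0.002,-0.008],[0,0,0],0],[[0.07,-0.004,-0.008],[0,0,0],0]]}}

```text
time_s: 4.6
tcp_pos: [0.4929, 0.261, 0.2659]
tcp_rot: [0.001, 0.992, 0.128, -0.003]
ft_force: [0.2, 0.0, -4.4]
opening: 0.0147
grasp_force: 78.3
```

{"op": "carry_out", "data": {"deltas": [[[0.03,-0.002,0],[0,0,0],0],[[0.06,-0.004,0],[0,0,0],0],[[0.09,-0.006,0],[0,0,0],0],[[0.115,-0.008,0],[0,0,0],0],[[0.13,-0.01,0],[0,0,0],0]]}}

```text
time_s: 5.1
tcp_pos: [0.6179, 0.3041, 0.2649]
tcp_rot: [0.001, 0.992, 0.128, -0.003]
ft_force: [0.6, -0.3, -5.2]
opening: 0.0146
grasp_force: 78.3
```

Run:
```python
from p import *
g=np.array([.6157,.306])
plan([([*g,.21],-75,25,105),([*g,.195],-75,52,105)])
s=snap('scene'); cv2.imwrite('pics/s1.png',s['color'][150:384,200:512][...,::-1])
```

```text
t 5.1 tcp [0.6179 0.3041 0.2649] grasp [0.6177 0.3039 0.2109] psi -75.3 q [ 0.36  0.38  1.48 -0.    1.28  1.67] F [ 0.6 -0.3 -5.2] open 0.0146
[[0.0212, -0.0026, 0.0058], [-0.0, -24.68, -0.27]]
[[0.0309, -0.0, 0.0195], [-0.0, -27.0, 0.0]]
```

View pics/s1.png

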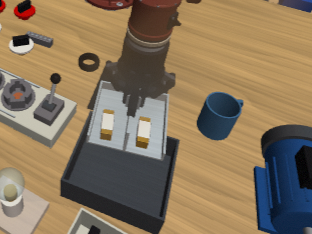

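The caddy is level over the bin with both fuses aboard, at about (107,125) and (144,131). Now I tip it.

{"op": "carry_out", "data": {"deltas": [[[0.005,0,0.001],[0,-6,0],0],[[0.01,-0.001,0.002],[0,-12,0],0],[[0.016,-0.002,0.004],[0,-18,0],0],[[0.021,-0.0026,0.006],[0,-25,0],0],[[0.021,-0.0026,0.006],[0,-25,0],0]]}}

```text
time_s: 5.65
tcp_pos: [0.6371, 0.3116, 0.2553]
tcp_rot: [0.029, 0.967, 0.125, -0.219]
ft_force: [-0.2, -0.4, -5.4]
opening: 0.0149
grasp_force: 78.8
```

{"op": "carry_out", "data": {"deltas": [[[0.007,0,0.003],[0,-7,0],0],[[0.015,0,0.008],[0,-14,0],0],[[0.023,0,0.014],[0,-21,0],0],[[0.031,0,0.0195],[0,-27,0],0],[[0.031,0,0.0195],[0,-27,0],0]]}}

```text
time_s: 6.15
tcp_pos: [0.6552, 0.3166, 0.2237]
tcp_rot: [0.057, 0.89, 0.115, -0.438]
ft_force: [-1.8, -0.3, -5.4]
opening: 0.0149
grasp_force: 79.1
```

{"op": "carry_out", "data": {"deltas": [[[0,0,0],[0,0,0],0],[[0,0,0],[0,0,0],0],[[0,0,0],[0,0,0],0],[[0,0,0],[0,0,0],0],[[0,0,0],[0,0,0],0]]}}

```text
time_s: 6.65
tcp_pos: [0.6561, 0.3175, 0.2352]
tcp_rot: [0.056, 0.892, 0.116, -0.433]
ft_force: [-0.1, 0.4, -2.8]
opening: 0.0147
grasp_force: 79.2
```

Run:
```python
from p import *
plan([])
s=snap('scene'); cv2.imwrite('pics/s2.png',s['color'][150:384,200:512][...,::-1])
```

```text
t 6.65 tcp [0.6561 0.3175 0.2352] grasp [0.6151 0.3067 0.2018] psi -75.2 q [0.34 0.96 0.82 0.08 2.26 1.67] F [-0.1  0.4 -2.8] open 0.0147
```

View pics/s2.png

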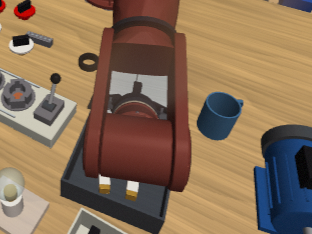

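Both fuses are in the bin, at about (104,185) and (132,188). The force reading dropped to match. I level the caddy and return it.

Run:
```python
from p import *
g=np.array([.6157,.306])
plan([([*g,.215],-75,25,105),([*g,.22],-75.3),([.4295,.2411,.22],-75.3),([.4295,.2411,.10],-75.3),([.4295,.2411,.0815],-75.3)])
```

```text
t 6.7 tcp [0.6561 0.3175 0.2346] grasp [0.615  0.3066 0.2012] psi -75.2 q [0.34 0.96 0.82 0.08 2.26 1.67] F [-0.3  0.2 -4. ] open 0.0152
[[-0.0349, 0.0007, -0.0031], [-0.15, 26.85, -0.18]]
[[-0.0249, 0.0, 0.0005], [0.07, 25.0, 0.3]]
[[-0.1966, 0.0155, 0.0], [0.0, 0.0, 0.0]]
[[0.0, 0.0, 0.12], [0.0, 0.0, 0.0]]
[[0.0, 0.0, 0.0185], [0.0, 0.0, 0.0]]
```

{"op": "carry_out", "data": {"deltas": [[[-0.009,0,-0.001],[0,7,0],0],[[-0.018,0,-0.002],[0,14,0],0],[[-0.027,0,-0.003],[0,21,0],0],[[-0.035,0.001,-0.003],[-0.15,26.85,-0.2],0],[[-0.035,0.001,-0.003],[-0.15,26.85,-0.2],0]]}}

```text
time_s: 7.2
tcp_pos: [0.6364, 0.3116, 0.2666]
tcp_rot: [0.028, 0.968, 0.128, -0.214]
ft_force: [0.2, -0.0, -2.4]
opening: 0.0149
grasp_force: 79.2
```

{"op": "carry_out", "data": {"deltas": [[[-0.006,0,0],[0,7,0],0],[[-0.013,0,0],[0,14,0],0],[[-0.019,0,0],[0,20,0],0],[[-0.025,0,0],[0.07,25,0.3],0],[[-0.025,0,0],[0.07,25,0.3],0]]}}

```text
time_s: 7.7
tcp_pos: [0.6135, 0.3052, 0.2726]
tcp_rot: [0.0, 0.992, 0.128, -0.004]
ft_force: [-0.8, -0.1, -4.2]
opening: 0.0148
grasp_force: 79.0
```

{"op": "carry_out", "data": {"deltas": [[[-0.04,0.003,0],[0,0,0],0],[[-0.08,0.006,0],[0,0,0],0],[[-0.12,0.01,0],[0,0,0],0],[[-0.16,0.013,0],[0,0,0],0],[[-0.197,0.015,0],[0,0,0],0]]}}

```text
time_s: 8.2
tcp_pos: [0.4279, 0.2405, 0.2733]
tcp_rot: [0.001, 0.992, 0.128, -0.004]
ft_force: [-0.3, -0.2, -2.1]
opening: 0.0149
grasp_force: 79.0
```

{"op": "carry_out", "data": {"deltas": [[[0,0,0],[0,0,0],0],[[0,0,0.04],[0,0,0],0],[[0,0,0.08],[0,0,0],0],[[0,0,0.12],[0,0,0],0],[[0,0,0.12],[0,0,0],0]]}}

```text
time_s: 8.7
tcp_pos: [0.4249, 0.2393, 0.1475]
tcp_rot: [0.002, 0.992, 0.128, -0.01]
ft_force: [-1.4, -0.5, -3.8]
opening: 0.0149
grasp_force: 79.0
```

Run:
```python
from p import *
plan([([.4295,.2411,.0815],-75.3)])
```

```text
t 8.7 tcp [0.4249 0.2393 0.1475] grasp [0.4238 0.2389 0.0935] psi -75.3 q [0.37 0.14 2.03 0.   0.99 1.68] F [-1.4 -0.5 -3.8] open 0.0149
[[0.0052, -0.0006, 0.0119], [0.09, 1.16, -0.03]]
```

{"op": "carry_out", "data": {"deltas": [[[0,0,0],[0,0,0],0],[[0,0,0.006],[0,0,0],0],[[0,0,0.01],[0,0,0],0],[[0,0,0.013],[0,0,0],0],[[0,0,0.013],[0,0,0],0]]}}

```text
time_s: 9.2
tcp_pos: [0.4289, 0.2411, 0.1412]
tcp_rot: [0.0, 0.992, 0.128, -0.001]
ft_force: [0.5, 0.8, -3.6]
opening: 0.0146
grasp_force: 79.2
```

{"op": "carry_out", "data": {"deltas": [[[0,0,0],[0,0,0],0.04],[[0,0,0],[0,0,0],0.06],[[0,0,0],[0,0,0],0.06],[[0,0,-0.03],[0,0,0],0.06],[[0,0,-0.08],[0,0,0],0.06]]}}

```text
time_s: 9.7
tcp_pos: [0.4264, 0.24, 0.2181]
tcp_rot: [0.001, 0.992, 0.128, -0.006]
ft_force: [2.0, 0.8, -0.3]
opening: 0.0599
grasp_force: 0.0
```

```bash
cat > car.py <<'E'
from p import *
from scipy.optimize import least_squares
def carriers(views=('top','scene')):
    for n in views:
        s=snap(n); w=cloud(s); g=s['color'].astype(int); lum=g.sum(-1); sat=g.max(-1)-g.min(-1); Z=w[...,2]
        on=(w[...,0]>.3)&(w[...,0]<.55)&(w[...,1]>-.5)&(w[...,1]<.12)
        k,l,st,ce=cv2.connectedComponentsWithStats((on&(Z>.028)&(Z<.037)&(sat<60)&(lum>300)).astype(np.uint8))
        for i in range(1,k):
            if st[i,4]<60: continue
            P=w[l==i][:,:2].astype(np.float32); c,r=cv2.minEnclosingCircle(P)
            B=w[on&(Z>.05)&(Z<.075)&(lum<250)&(np.hypot(w[...,0]-c[0],w[...,1]-c[1])<.035)][:,:2]
            v=np.linalg.svd(B-B.mean(0))[2][0]
            print(n,'flange',np.round(c,4),round(r,4),'bar',B.mean(0).round(4),len(B),'ang',np.degrees(np.arctan2(v[1],v[0])).round(1))
E
python3 - <<'E'
from car import *
plan([])
carriers()
E
```

```text
t 9.7 tcp [0.4264 0.24   0.2181] grasp [0.4258 0.2398 0.1641] psi -75.3 q [0.37 0.03 2.   0.   1.13 1.68] F [ 2.   0.8 -0.3] open 0.0599
top flange [ 0.4534 -0.3566] 0.0384 bar [ 0.452 -0.355] 59 ang 131.6
top flange [ 0.4381 -0.104 ] 0.0377 bar [ 0.4358 -0.1039] 46 ang 134.4
top flange [ 0.4223 -0.2391] 0.038 bar [ 0.4219 -0.2377] 63 ang 175.3
top flange [ 0.3332 -0.4777] 0.035 bar [nan nan] 0 ang 0.0
scene flange [ 0.4542 -0.3529] 0.039 bar [ 0.4567 -0.3521] 95 ang -51.3
scene flange [ 0.4241 -0.2359] 0.0389 bar [ 0.4264 -0.2337] 91 ang -4.1
scene flange [ 0.4385 -0.1009] 0.0377 bar [ 0.4406 -0.1001] 108 ang -46.8car.py:12: RuntimeWarning: Mean of empty slice.
  v=np.linalg.svd(B-B.mean(0))[2][0]
  ret = um.true_divide(
car.py:13: RuntimeWarning: Mean of empty slice.
  print(n,'flange',np.round(c,4),round(r,4),'bar',B.mean(0).round(4),len(B),'ang',np.degrees(np.arctan2(v[1],v[0])).round(1))
```

Run:
```python
from p import *
plan([([.43,0,.2],-85),([.4232,-.2375,.2],-94.6),([.4232,-.2375,.09],-94.6),([.4232,-.2375,.054],-94.6)])
```

```text
t 9.8 tcp [0.4336 0.243  0.2285] grasp [0.4343 0.2433 0.1745] psi -75.3 q [0.37 0.02 1.98 0.   1.13 1.68] F [0.6 1.1 0.5] open 0.0602
[[-0.0649, 0.234, -0.0268], [-0.17, -0.72, 9.71]]
[[-0.0275, 0.236, 0.0], [0.0, 0.0, 9.6]]
[[0.0, 0.0, 0.11], [0.0, 0.0, 0.0]]
[[0.0, 0.0, 0.036], [0.0, 0.0, 0.0]]
```

{"op": "carry_out", "data": {"deltas": [[[-0.008,0.03,-0.02],[0,0,2],0.06],[[-0.02,0.08,-0.026],[0,0,4],0.06],[[-0.035,0.13,-0.026],[0,0,6],0.06],[[-0.05,0.18,-0.026],[0,0,8],0.06],[[-0.065,0.23,-0.026],[0,0,9.7],0.06]]}}

```text
time_s: 10.3
tcp_pos: [0.4248, 0.0088, 0.2475]
tcp_rot: [0.0, 0.999, 0.043, -0.0]
ft_force: [1.1, -1.1, 0.2]
opening: 0.0601
grasp_force: 0.0
```

{"op": "carry_out", "data": {"deltas": [[[-0.006,0.05,0],[0,0,2],0.06],[[-0.012,0.1,0],[0,0,4],0.06],[[-0.018,0.15,0],[0,0,6],0.06],[[-0.024,0.2,0],[0,0,8],0.06],[[-0.028,0.238,0],[0,0,9.6],0.06]]}}

```text
time_s: 10.8
tcp_pos: [0.4175, -0.232, 0.2476]
tcp_rot: [0.001, 0.999, -0.042, -0.0]
ft_force: [0.6, 0.6, 0.1]
opening: 0.0599
grasp_force: 0.0
```

{"op": "carry_out", "data": {"deltas": [[[0,0,0.02],[0,0,0],0.06],[[0,0,0.05],[0,0,0],0.06],[[0,0,0.08],[0,0,0],0.06],[[0,0,0.1],[0,0,0],0.06],[[0,0,0.1],[0,0,0],0.06]]}}

```text
time_s: 11.3
tcp_pos: [0.4154, -0.2277, 0.1439]
tcp_rot: [-0.002, 0.999, -0.04, -0.004]
ft_force: [0.4, 0.4, 0.5]
opening: 0.0599
grasp_force: 0.0
```

{"op": "carry_out", "data": {"deltas": [[[0,0,0],[0,0,0],0.06],[[0,0,0],[0,0,0],0.06],[[0,0,0],[0,0,0],0.06]]}}

```text
time_s: 11.6
tcp_pos: [0.4186, -0.2298, 0.1487]
tcp_rot: [0.001, 0.999, -0.04, 0.0]
ft_force: [0.2, 0.2, -0.2]
opening: 0.06
grasp_force: 0.0
```

Run:
```python
from car import *
plan([([.4232,-.2375,.054],-94.6)])
carriers(('scene',))
```

```text
t 11.6 tcp [ 0.4186 -0.2298  0.1487] grasp [ 0.4186 -0.23    0.0947] psi -94.6 q [-0.65  0.1   2.07 -0.    0.97  1.  ] F [ 0.2  0.2 -0.2] open 0.06
[[0.0052, 0.0072, 0.0407], [0.15, -0.03, 0.02]]
scene flange [ 0.4542 -0.3526] 0.0384 bar [ 0.4567 -0.3524] 95 ang -50.4
scene flange [ 0.4242 -0.2358] 0.0399 bar [ 0.4257 -0.2336] 93 ang -5.3
scene flange [ 0.4373 -0.1003] 0.0388 bar [ 0.4407 -0.1001] 107 ang -45.9
```

{"op": "carry_out", "data": {"deltas": [[[0.005,0.007,0.01],[0,0,0],0.06],[[0.005,0.007,0.03],[0,0,0],0.06],[[0.005,0.007,0.04],[0,0,0],0.06],[[0.005,0.007,0.04],[0,0,0],0.06],[[0.005,0.007,0.04],[0,0,0],0.03]]}}

```text
time_s: 12.15
tcp_pos: [0.4218, -0.2364, 0.1072]
tcp_rot: [0.0, 0.999, -0.04, -0.001]
ft_force: [0.1, -0.4, 0.1]
opening: 0.0471
grasp_force: 0.0
```

{"op": "carry_out", "data": {"deltas": [[[0,0,0],[0,0,0],0],[[0,0,0],[0,0,0],0],[[0,0,0],[0,0,0],0],[[0,0,0],[0,0,0],0],[[0,0,0],[0,0,0],0]], "grip_force": 60}}

```text
time_s: 12.65
tcp_pos: [0.4224, -0.237, 0.1078]
tcp_rot: [0.001, 0.999, -0.04, -0.001]
ft_force: [-0.2, -0.0, 4.9]
opening: 0.0148
grasp_force: 62.3
```

Run:
```python
from p import *
plan([])
```

```text
t 12.65 tcp [ 0.4224 -0.237   0.1078] grasp [ 0.4224 -0.2371  0.0538] psi -94.6 q [-0.66  0.19  2.06 -0.    0.88  1.  ] F [-0.2 -0.   4.9] open 0.0148
```

{"op": "carry_out", "data": {"deltas": [[[0,0,-0.02],[0,0,0],0],[[0,0,-0.06],[0,0,0],0],[[0,0,-0.1],[0,0,0],0],[[0,0,-0.1],[0,0,0],0],[[0.03,0.01,-0.1],[0,0,0],0]]}}

```text
time_s: 13.15
tcp_pos: [0.4482, -0.2468, 0.2056]
tcp_rot: [-0.001, 0.999, -0.04, -0.004]
ft_force: [0.1, -0.2, -3.9]
opening: 0.0148
grasp_force: 61.2
```

{"op": "carry_out", "data": {"deltas": [[[0.04,0.01,0],[0,0,0],0],[[0.08,0.02,0],[0,0,0],0],[[0.12,0.03,0],[0,0,0],0],[[0.15,0.03,0],[0,0,0],0],[[0.161,0.024,0],[0,0,0],0]]}}

```text
time_s: 13.65
tcp_pos: [0.611, -0.2857, 0.2036]
tcp_rot: [-0.0, 0.999, -0.04, -0.002]
ft_force: [-0.4, -0.2, -3.7]
opening: 0.0149
grasp_force: 61.4
```

{"op": "carry_out", "data": {"deltas": [[[0,0,0],[0,0,0],0],[[0,0,0],[0,0,0],0],[[0,0,0],[0,0,0],0],[[0,0,0],[0,0,0],0]]}}

```text
time_s: 14.05
tcp_pos: [0.6084, -0.2855, 0.2063]
tcp_rot: [0.0, 0.999, -0.04, -0.002]
ft_force: [-0.2, -0.0, -3.0]
opening: 0.0153
grasp_force: 61.4
```

Run:
```python
from car import *
plan([([.6183,-.2853,.139],-94.2)])
s=snap('scene'); w=cloud(s); Z=w[...,2]; g=s['color'].astype(int); lum=g.sum(-1); sat=g.max(-1)-g.min(-1)
_,_,o=cur(); zt=o['tcp_pos'][2]-.1078+.032
m=(abs(Z-zt)<.004)&(sat<60)&(lum>300)&(abs(w[...,0]-.618)<.08)&(abs(w[...,1]+.285)<.08)
P=w[m][:,:2].astype(np.float32); print(len(P),cv2.minEnclosingCircle(P),zt)
cv2.imwrite('pics/s3.png',cv2.resize(s['color'][100:300,60:300][...,::-1],(720,600)))
```

```text
t 14.05 tcp [ 0.6084 -0.2855  0.2063] grasp [ 0.6082 -0.2855  0.1523] psi -94.6 q [-0.54  0.41  1.56 -0.    1.17  1.11] F [-0.2 -0.  -3. ] open 0.0153
[[0.0099, -0.001, 0.0133], [0.02, 0.21, -0.42]]
231 ((0.60809725522995, -0.28251025080680847), 0.03878917917609215) 0.1307721612711945
```

View pics/s3.png

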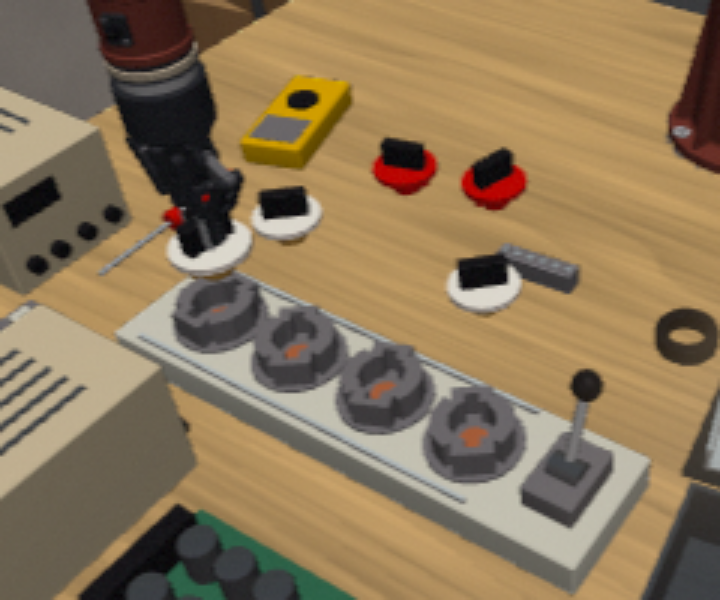

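The picture shows the carrier hanging level in the gripper near socket D, at about (208,250). The other carriers are untouched. I refine the socket centres with a model fit.

Run:
```python
from p import *
from scipy.optimize import least_squares
for n in('top','scene'):
    s=load(n); w=cloud(s); P=w.reshape(-1,3)
    fl=[]
    for y0,k in((.0145,35),(-.0857,22),(-.1855,35),(-.2855,176)):
        S=P[(P[:,2]>.064)&(P[:,2]<.076)]; S=S[np.hypot(S[:,0]-.6187,S[:,1]-y0)<.043][:,:2]
        def f(x):
            d=S-x[:2]; r=np.hypot(*d.T); t=np.radians(x[2]*100); u=np.array([np.cos(t),np.sin(t)])
            al=abs(d@u); ac=abs(d@[-u[1],u[0]])
            o=np.maximum(r-.0372,0); i=np.maximum(.0208-r,0); kk=np.where((al<.0295),np.maximum(.0062-ac,0),0)
            return np.r_[o,i,kk]*1e3
        r=least_squares(f,[.6187,y0,k/100],loss='soft_l1',f_scale=1,diff_step=1e-3)
        r=least_squares(f,r.x,loss='soft_l1',f_scale=1,diff_step=1e-2)
        print(n,len(S),r.x.round(4),round(r.cost,1))
```

```text
top 244 [0.6194 0.0133 0.3589] 19.5
top 246 [ 0.6163 -0.0867  0.2423] 17.1
top 252 [ 0.6186 -0.187   0.3635] 17.6
top 249 [ 0.619  -0.2861  1.762 ] 25.9
scene 403 [0.62   0.0158 0.3824] 55.7
scene 369 [ 0.6172 -0.0839  0.1899] 36.3
scene 346 [ 0.6189 -0.1838  0.2975] 52.2
scene 308 [ 0.6202 -0.2836  1.771 ] 38.2
```

{"op": "carry_out", "data": {"deltas": [[[0.0114,0.0,0.01],[0,0,0],0],[[0.0114,0.0,0.02],[0,0,-0.4],0],[[0.0114,0.0,0.026],[0,0,-0.4],0],[[0.0114,0.0,0.026],[0,0,-0.4],0],[[0.0114,0.0,0.026],[0,0,-0.4],0]]}}

```text
time_s: 14.6
tcp_pos: [0.6204, -0.2864, 0.18]
tcp_rot: [0.0, 0.999, -0.037, -0.002]
ft_force: [0.4, 0.4, -2.4]
opening: 0.0152
grasp_force: 61.3
```

{"op": "carry_out", "data": {"deltas": [[[0,0,0.002],[0,0,0],0],[[0,0,0.004],[0,0,0],0],[[0,0,0.006],[0,0,0],0],[[0,0,0.006],[0,0,0],0]]}}

```text
time_s: 15.0
tcp_pos: [0.6208, -0.2864, 0.1741]
tcp_rot: [0.0, 0.999, -0.037, -0.002]
ft_force: [-0.6, 0.0, -2.1]
opening: 0.0147
grasp_force: 61.3
```

Run:
```python
from p import *
plan([])
```

```text
t 15.0 tcp [ 0.6208 -0.2864  0.1741] grasp [ 0.6206 -0.2864  0.1201] psi -94.2 q [-0.53  0.46  1.55 -0.    1.13  1.11] F [-0.6  0.  -2.1] open 0.0147
```

{"op": "carry_out", "data": {"deltas": [[[0,0,0.002],[0,0,0],0],[[0,0,0.004],[0,0,0],0],[[0,0,0.006],[0,0,0],0],[[0,0,0.007],[0,0,0],0],[[0,0,0.007],[0,0,0],0]]}}

```text
time_s: 15.5
tcp_pos: [0.6208, -0.2865, 0.1671]
tcp_rot: [0.0, 0.999, -0.037, -0.002]
ft_force: [0.5, 0.7, -2.8]
opening: 0.0152
grasp_force: 61.3
```

{"op": "carry_out", "data": {"deltas": [[[0,0,0.002],[0,0,0],0],[[0,0,0.004],[0,0,0],0],[[0,0,0.006],[0,0,0],0],[[0,0,0.008],[0,0,0],0],[[0,0,0.009],[0,0,0],0]]}}

```text
time_s: 16.0
tcp_pos: [0.6208, -0.2865, 0.158]
tcp_rot: [0.0, 0.999, -0.037, -0.001]
ft_force: [-0.6, 0.3, -2.8]
opening: 0.015
grasp_force: 61.3
```

{"op": "carry_out", "data": {"deltas": [[[0,0,0.002],[0,0,0],0],[[0,0,0.004],[0,0,0],0],[[0,0,0.005],[0,0,0],0],[[0,0,0.005],[0,0,0],0]]}}

```text
time_s: 16.4
tcp_pos: [0.621, -0.2866, 0.1541]
tcp_rot: [0.0, 0.999, -0.037, -0.001]
ft_force: [-0.5, -0.4, 0.2]
opening: 0.0152
grasp_force: 61.6
```

{"op": "carry_out", "data": {"deltas": [[[0,0,0],[0,0,0],0.03],[[0,0,0],[0,0,0],0.05],[[0,0,0],[0,0,0],0.06],[[0,0,-0.02],[0,0,0],0.06],[[0,0,-0.06],[0,0,0],0.06]]}}

```text
time_s: 16.9
tcp_pos: [0.6186, -0.2851, 0.2092]
tcp_rot: [-0.002, 0.999, -0.037, -0.005]
ft_force: [0.1, -0.0, 0.4]
opening: 0.0599
grasp_force: 0.0
```

{"op": "carry_out", "data": {"deltas": [[[0,0,-0.04],[0,0,8],0.06],[[-0.04,0.015,-0.04],[0,0,16],0.06],[[-0.08,0.03,-0.04],[0,0,24],0.06],[[-0.11,0.05,-0.04],[0,0,32],0.06],[[-0.12,0.05,-0.04],[0,0,40],0.06]]}}

```text
time_s: 17.4
tcp_pos: [0.4952, -0.3293, 0.2542]
tcp_rot: [0.001, 0.925, -0.38, -0.001]
ft_force: [0.8, 0.3, 0.8]
opening: 0.0599
grasp_force: 0.0
```

{"op": "carry_out", "data": {"deltas": [[[0,0,0],[0,0,5.8],0.06],[[0,0,0],[0,0,5.8],0.06],[[0,0,0],[0,0,5.8],0.06]]}}

```text
time_s: 17.7
tcp_pos: [0.4981, -0.3277, 0.2541]
tcp_rot: [0.001, 0.907, -0.422, -0.001]
ft_force: [-0.3, 0.2, -0.6]
opening: 0.0601
grasp_force: 0.0
```

```bash
python3 - <<'E' 2>/dev/null
from car import *
carriers()
plan([([.4538,-.3548,.13],-140),([.4538,-.3548,.09],-140),([.4538,-.3548,.054],-140)])
w=cloud(load('top')); m=(abs(w[...,2]-.078)<.004)&(abs(w[...,0]-.62)<.045)&(abs(w[...,1]+.286)<.045)
print(m.sum(),cv2.minEnclosingCircle(w[m][:,:2].astype(np.float32)))
E
```

```text
top flange [ 0.4375 -0.1041] 0.0377 bar [ 0.4358 -0.1039] 44 ang 133.4
top flange [ 0.333  -0.4781] 0.0353 bar [nan nan] 0 ang 0.0
scene flange [ 0.4526 -0.3532] 0.0394 bar [ 0.457 -0.353] 94 ang -50.0
scene flange [ 0.4371 -0.0997] 0.0398 bar [ 0.4407 -0.1001] 108 ang -45.5
t 17.8 tcp [ 0.4983 -0.3275  0.2539] grasp [ 0.4981 -0.3276  0.1999] psi -139.9 q [-0.7   0.2   1.73 -0.    1.21  1.74] F [ 0.1 -0.6  0.3] open 0.0604
[[-0.0077, 0.0514, 0.07], [0.13, 0.05, 0.12]]
[[0.0, 0.0, 0.04], [0.0, 0.0, 0.0]]
[[0.0, 0.0, 0.036], [0.0, 0.0, 0.0]]
263 ((0.620810866355896, -0.28634342551231384), 0.038449790328741074)
```

{"op": "carry_out", "data": {"deltas": [[[-0.004,0.026,0.03],[0,0,0],0.06],[[-0.0077,0.0514,0.05],[0,0,0],0.06],[[-0.0077,0.0514,0.09],[0,0,0],0.06],[[-0.0077,0.0514,0.11],[0,0,0],0.06],[[-0.0077,0.0514,0.11],[0,0,0],0.06]]}}

```text
time_s: 18.3
tcp_pos: [0.4512, -0.3527, 0.1398]
tcp_rot: [-0.001, 0.907, -0.422, -0.005]
ft_force: [0.0, -0.2, -0.1]
opening: 0.0598
grasp_force: 0.0
```

{"op": "carry_out", "data": {"deltas": [[[0,0,0],[0,0,0],0.06],[[0,0,0.02],[0,0,0],0.06],[[0,0,0.036],[0,0,0],0.06],[[0,0,0.036],[0,0,0],0.06],[[0,0,0.036],[0,0,0],0.06]]}}

```text
time_s: 18.8
tcp_pos: [0.4534, -0.3548, 0.1083]
tcp_rot: [0.001, 0.906, -0.422, -0.001]
ft_force: [1.0, -0.7, -0.1]
opening: 0.0602
grasp_force: 0.0
```

{"op": "carry_out", "data": {"deltas": [[[0,0,0],[0,0,0],0.03],[[0,0,0],[0,0,0],0],[[0,0,0],[0,0,0],0],[[0,0,0],[0,0,0],0],[[0,0,0],[0,0,0],0]]}}

```text
time_s: 19.3
tcp_pos: [0.4536, -0.3553, 0.1088]
tcp_rot: [0.001, 0.906, -0.423, -0.0]
ft_force: [0.4, 0.3, 3.6]
opening: 0.0152
grasp_force: 58.9
```

Run:
```python
from p import *
plan([([.46,-.34,.16],-125),([.6205,-.187,.16],-54.5),([.6205,-.187,.127],-54.5)])
```

```text
t 19.3 tcp [ 0.4536 -0.3553  0.1088] grasp [ 0.4535 -0.3554  0.0548] psi -140.0 q [-0.79  0.36  1.85 -0.    0.94  1.66] F [0.4 0.3 3.6] open 0.0152
[[-0.0076, -0.0145, -0.1053], [0.12, 0.01, -15.0]]
[[0.0437, -0.2174, 0.0], [0.0, 0.0, -70.5]]
[[0.0, 0.0, 0.033], [0.0, 0.0, 0.0]]
```

{"op": "carry_out", "data": {"deltas": [[[0,0,-0.03],[0,0,0],0],[[0,0,-0.07],[0,0,0],0],[[0,0,-0.11],[0,0,0],0],[[0,0,-0.12],[0,0,0],0],[[0,0,-0.12],[0,0,0],0]]}}

```text
time_s: 19.8
tcp_pos: [0.4542, -0.3554, 0.2296]
tcp_rot: [0.001, 0.906, -0.423, 0.001]
ft_force: [-0.1, 0.6, -3.5]
opening: 0.0151
grasp_force: 59.3
```

{"op": "carry_out", "data": {"deltas": [[[-0.004,-0.04,0],[0,0,-8],0],[[-0.009,-0.09,0],[0,0,-16],0],[[-0.013,-0.14,0],[0,0,-24],0],[[-0.018,-0.19,0],[0,0,-32],0],[[-0.0216,-0.236,0],[0,0,-40],0]]}}

```text
time_s: 20.3
tcp_pos: [0.6196, -0.1839, 0.2229]
tcp_rot: [-0.001, 0.996, -0.084, -0.004]
ft_force: [0.2, -1.2, -2.1]
opening: 0.0152
grasp_force: 59.5
```

{"op": "carry_out", "data": {"deltas": [[[0,0,0],[0,0,-8.5],0],[[0,0,0],[0,0,-17],0],[[0,0,0],[0,0,-25.5],0],[[0,0,0],[0,0,-34],0],[[0,0,0],[0,0,-42.5],0]]}}

```text
time_s: 20.8
tcp_pos: [0.6183, -0.1855, 0.2226]
tcp_rot: [-0.003, 0.959, 0.283, -0.004]
ft_force: [0.5, 0.5, -3.3]
opening: 0.0144
grasp_force: 59.6
```

{"op": "carry_out", "data": {"deltas": [[[0,0,0.02],[0,0,-3],0],[[0,0,0.03],[0,0,-3],0],[[0,0,0.03],[0,0,-3],0],[[0,0,0.03],[0,0,-3],0]]}}

```text
time_s: 21.2
tcp_pos: [0.6192, -0.1861, 0.1953]
tcp_rot: [-0.001, 0.953, 0.304, -0.003]
ft_force: [1.3, -0.2, -2.2]
opening: 0.015
grasp_force: 59.5
```

Run:
```python
from p import *
plan([([.6206,-.187,.128],-54.5)])
```

```text
t 21.2 tcp [ 0.6192 -0.1861  0.1953] grasp [ 0.6189 -0.1861  0.1413] psi -54.5 q [-0.4   0.37  1.64 -0.    1.14  0.55] F [ 1.3 -0.2 -2.2] open 0.015
[[0.0007, 0.0016, 0.0133], [-0.25, 0.25, -0.05]]
```

{"op": "carry_out", "data": {"deltas": [[[0.0007,0.0016,0.008],[0,0,0],0],[[0.0007,0.0016,0.014],[0,0,0],0],[[0.0007,0.0016,0.014],[0,0,0],0],[[0.0007,0.0016,0.017],[0,0,0],0],[[0.0007,0.0016,0.02],[0,0,0],0]]}}

```text
time_s: 21.7
tcp_pos: [0.622, -0.1875, 0.1778]
tcp_rot: [0.0, 0.952, 0.305, -0.001]
ft_force: [-2.3, 1.0, 1.1]
opening: 0.0153
grasp_force: 60.2
```

{"op": "carry_out", "data": {"deltas": [[[0,0,0.002],[0,0,0],0],[[0,0,0.003],[0,0,0],0],[[0,0,0.004],[0,0,0],0],[[0,0,0.004],[0,0,0],0],[[0,0,0.004],[0,0,0],0]]}}

```text
time_s: 22.2
tcp_pos: [0.6213, -0.1874, 0.1753]
tcp_rot: [-0.001, 0.952, 0.305, -0.002]
ft_force: [-6.2, 2.5, 7.9]
opening: 0.015
grasp_force: 61.1
```

{"op": "carry_out", "data": {"deltas": [[[-0.0004,-0.0007,0],[0,0,0],0],[[-0.0009,-0.0014,0],[0,0,0],0],[[-0.0009,-0.0014,0],[0,0,0],0],[[-0.0009,-0.0014,0],[0,0,0],0]]}}

```text
time_s: 22.6
tcp_pos: [0.62, -0.1869, 0.1727]
tcp_rot: [-0.0, 0.952, 0.305, -0.001]
ft_force: [-1.2, -0.6, -2.0]
opening: 0.015
grasp_force: 59.7
```

Freed itself; down further.

{"op": "carry_out", "data": {"deltas": [[[-0.0003,-0.0003,0.002],[0,0,0],0],[[-0.0003,-0.0003,0.004],[0,0,0],0],[[-0.0003,-0.0003,0.006],[0,0,0],0],[[-0.0003,-0.0003,0.006],[0,0,0],0]]}}

```text
time_s: 23.0
tcp_pos: [0.6195, -0.1865, 0.1665]
tcp_rot: [-0.001, 0.952, 0.305, -0.002]
ft_force: [-0.6, 0.1, -3.1]
opening: 0.0146
grasp_force: 59.6
```

{"op": "carry_out", "data": {"deltas": [[[0,0,0.003],[0,0,0],0],[[0,0,0.006],[0,0,0],0],[[0,0,0.008],[0,0,0],0],[[0,0,0.01],[0,0,0],0],[[0,0,0.01],[0,0,0],0]]}}

```text
time_s: 23.5
tcp_pos: [0.6196, -0.1867, 0.1569]
tcp_rot: [-0.0, 0.952, 0.305, -0.001]
ft_force: [-0.6, 0.4, -3.2]
opening: 0.0149
grasp_force: 59.6
```

{"op": "carry_out", "data": {"deltas": [[[0,0,0.001],[0,0,0],0],[[0,0,0.002],[0,0,0],0],[[0,0,0.003],[0,0,0],0],[[0,0,0.003],[0,0,0],0]]}}

```text
time_s: 23.9
tcp_pos: [0.6197, -0.1868, 0.1548]
tcp_rot: [-0.0, 0.952, 0.305, -0.001]
ft_force: [-1.7, -0.8, 0.5]
opening: 0.015
grasp_force: 59.9
```

{"op": "carry_out", "data": {"deltas": [[[0,0,0],[0,0,0],0.03],[[0,0,0],[0,0,0],0.05],[[0,0,0],[0,0,0],0.06],[[0,0,-0.03],[0,0,0],0.06],[[0,0,-0.08],[0,0,0],0.06]]}}

```text
time_s: 24.4
tcp_pos: [0.6173, -0.1855, 0.2301]
tcp_rot: [-0.004, 0.952, 0.305, -0.005]
ft_force: [-0.4, 0.2, 0.7]
opening: 0.0602
grasp_force: 0.0
```

{"op": "carry_out", "data": {"deltas": [[[-0.01,-0.02,-0.02],[0,0,8],0.06],[[-0.025,-0.05,-0.02],[0,0,16],0.06],[[-0.04,-0.09,-0.02],[0,0,24],0.06],[[-0.06,-0.12,-0.02],[0,0,32],0.06],[[-0.06,-0.12,-0.02],[0,0,40],0.06]]}}

```text
time_s: 24.9
tcp_pos: [0.4969, -0.1213, 0.2529]
tcp_rot: [-0.001, 0.999, -0.042, -0.004]
ft_force: [-0.2, -0.1, 0.6]
opening: 0.0601
grasp_force: 0.0
```

{"op": "carry_out", "data": {"deltas": [[[0,0,0],[0,0,8.5],0.06],[[0,0,0],[0,0,17],0.06],[[0,0,0],[0,0,25.5],0.06],[[0,0,0],[0,0,34],0.06],[[0,0,0],[0,0,41.5],0.06]]}}

```text
time_s: 25.4
tcp_pos: [0.5018, -0.1238, 0.2551]
tcp_rot: [0.001, 0.919, -0.393, -0.0]
ft_force: [-0.4, -0.1, 0.4]
opening: 0.06
grasp_force: 0.0
```

```bash
python3 - <<'E' 2>/dev/null
from car import *
carriers()
plan([([.4375,-.102,.09],-136),([.4375,-.102,.054],-136)])
E
```

```text
top flange [ 0.3329 -0.4776] 0.0346 bar [nan nan] 0 ang 0.0
scene flange [ 0.4373 -0.1008] 0.0387 bar [ 0.4408 -0.1   ] 109 ang -46.8
t 25.5 tcp [ 0.5017 -0.1238  0.2551] grasp [ 0.5016 -0.1239  0.2011] psi -136.0 q [-0.38  0.04  1.91 -0.    1.2   2.  ] F [-0.3  0.2 -0.2] open 0.0598
[[-0.0603, 0.0308, 0.1111], [0.09, 0.03, 0.02]]
[[0.0, 0.0, 0.036], [0.0, 0.0, 0.0]]
```

{"op": "carry_out", "data": {"deltas": [[[-0.025,0.013,0.02],[0,0,0],0.06],[[-0.05,0.026,0.04],[0,0,0],0.06],[[-0.06,0.031,0.08],[0,0,0],0.06],[[-0.06,0.031,0.11],[0,0,0],0.06],[[-0.06,0.031,0.11],[0,0,0],0.06]]}}

```text
time_s: 26.0
tcp_pos: [0.4335, -0.1008, 0.1409]
tcp_rot: [0.001, 0.921, -0.39, -0.006]
ft_force: [-0.7, 0.7, -0.2]
opening: 0.06
grasp_force: 0.0
```

{"op": "carry_out", "data": {"deltas": [[[0,0,0],[0,0,0],0.06],[[0,0,0.02],[0,0,0],0.06],[[0,0,0.037],[0,0,0],0.06],[[0,0,0.037],[0,0,0],0.06],[[0,0,0.037],[0,0,0],0.06]]}}

```text
time_s: 26.5
tcp_pos: [0.4387, -0.1029, 0.1096]
tcp_rot: [0.001, 0.921, -0.39, 0.0]
ft_force: [-0.0, 0.3, 0.1]
opening: 0.0598
grasp_force: 0.0
```

{"op": "carry_out", "data": {"deltas": [[[0,0,0],[0,0,0],0.03],[[0,0,0],[0,0,0],0],[[0,0,0],[0,0,0],0],[[0,0,0],[0,0,0],0],[[0,0,0],[0,0,0],0]]}}

```text
time_s: 27.0
tcp_pos: [0.4377, -0.1026, 0.1088]
tcp_rot: [0.001, 0.921, -0.391, -0.0]
ft_force: [-0.6, 0.2, 6.5]
opening: 0.0147
grasp_force: 58.6
```

{"op": "carry_out", "data": {"deltas": [[[0,0,-0.03],[0,0,0],0],[[0,0,-0.07],[0,0,0],0],[[0,0,-0.11],[0,0,0],0],[[0,0,-0.12],[0,0,0],0],[[0,0,-0.12],[0,0,0],0]]}}

```text
time_s: 27.5
tcp_pos: [0.4382, -0.1026, 0.2291]
tcp_rot: [0.001, 0.921, -0.391, 0.001]
ft_force: [0.0, -0.7, -3.3]
opening: 0.0149
grasp_force: 59.3
```

Run:
```python
from p import *
plan([([.6195,-.087,.174],-136),([.6195,-.087,.129],-66.5)])
```

```text
t 27.5 tcp [ 0.4382 -0.1026  0.2291] grasp [ 0.4383 -0.1027  0.1751] psi -136.0 q [-0.39 -0.08  2.08 -0.    1.14  1.99] F [ 0.  -0.7 -3.3] open 0.0149
[[0.1147, -0.1412, 0.0013], [0.03, -0.12, 0.01]]
[[0.0, 0.0, 0.045], [0.0, 0.0, -69.5]]
```

{"op": "carry_out", "data": {"deltas": [[[0.022,-0.028,0],[0,0,-7],0],[[0.045,-0.056,0],[0,0,-14],0],[[0.068,-0.084,0],[0,0,-21],0],[[0.09,-0.112,0],[0,0,-28],0],[[0.1137,-0.14,0],[0,0,-35],0]]}}

```text
time_s: 28.0
tcp_pos: [0.6162, -0.0859, 0.2225]
tcp_rot: [-0.0, 0.996, -0.093, -0.005]
ft_force: [0.5, -0.3, -2.6]
opening: 0.0148
grasp_force: 59.5
```

{"op": "carry_out", "data": {"deltas": [[[0,0,0],[0,0,-8.5],0],[[0,0,0.01],[0,0,-17],0],[[0,0,0.02],[0,0,-25.5],0],[[0,0,0.03],[0,0,-34],0],[[0,0,0.03],[0,0,-34],0]]}}

```text
time_s: 28.5
tcp_pos: [0.6135, -0.0859, 0.191]
tcp_rot: [-0.002, 0.98, 0.199, -0.006]
ft_force: [-0.0, 0.1, -3.6]
opening: 0.0149
grasp_force: 59.3
```

{"op": "carry_out", "data": {"deltas": [[[0,0,0],[0,0,0],0],[[0,0,0],[0,0,0],0],[[0,0,0],[0,0,0],0]]}}

```text
time_s: 28.8
tcp_pos: [0.6172, -0.0869, 0.1976]
tcp_rot: [0.0, 0.98, 0.199, -0.001]
ft_force: [-0.5, 0.0, -2.0]
opening: 0.0153
grasp_force: 59.3
```

Run:
```python
from p import *
plan([([.6183,-.087,.127],-67)])
```

```text
t 28.8 tcp [ 0.6172 -0.0869  0.1976] grasp [ 0.6171 -0.0869  0.1436] psi -67.1 q [-0.25  0.32  1.7  -0.    1.13  0.92] F [-0.5  0.  -2. ] open 0.0153
[[0.001, 0.0005, 0.0166], [-0.01, 0.12, -0.07]]
```

{"op": "carry_out", "data": {"deltas": [[[0.001,0.0005,0.006],[0,0,0],0],[[0.001,0.0005,0.012],[0,0,0],0],[[0.001,0.0005,0.016],[0,0,0],0],[[0.001,0.0005,0.019],[0,0,0],0],[[0.001,0.0005,0.019],[0,0,0],0]]}}

```text
time_s: 29.3
tcp_pos: [0.6175, -0.0867, 0.1774]
tcp_rot: [-0.0, 0.98, 0.199, -0.002]
ft_force: [-0.2, -0.2, -2.3]
opening: 0.0151
grasp_force: 59.4
```

{"op": "carry_out", "data": {"deltas": [[[0,0,0.002],[0,0,0],0],[[0,0,0.004],[0,0,0],0],[[0,0,0.005],[0,0,0],0],[[0,0,0.005],[0,0,0],0]]}}

```text
time_s: 29.7
tcp_pos: [0.6179, -0.0869, 0.1732]
tcp_rot: [-0.0, 0.98, 0.199, -0.002]
ft_force: [-0.1, -0.4, -3.4]
opening: 0.015
grasp_force: 59.5
```

Nose is in. Down towards the keys (.1708).

{"op": "carry_out", "data": {"deltas": [[[0,0,0.002],[0,0,0],0],[[0,0,0.004],[0,0,0],0],[[0,0,0.005],[0,0,0],0],[[0,0,0.005],[0,0,0],0]]}}

```text
time_s: 30.1
tcp_pos: [0.6178, -0.0868, 0.168]
tcp_rot: [-0.0, 0.98, 0.199, -0.002]
ft_force: [-1.1, 0.3, -3.5]
opening: 0.0149
grasp_force: 59.5
```

{"op": "carry_out", "data": {"deltas": [[[0,0,0.003],[0,0,0],0],[[0,0,0.006],[0,0,0],0],[[0,0,0.009],[0,0,0],0],[[0,0,0.011],[0,0,0],0],[[0,0,0.011],[0,0,0],0]]}}

```text
time_s: 30.6
tcp_pos: [0.6178, -0.0868, 0.1567]
tcp_rot: [-0.0, 0.98, 0.199, -0.002]
ft_force: [-0.6, -0.5, -4.0]
opening: 0.0149
grasp_force: 59.5
```

{"op": "carry_out", "data": {"deltas": [[[0,0,0.001],[0,0,0],0],[[0,0,0.002],[0,0,0],0],[[0,0,0.003],[0,0,0],0],[[0,0,0.003],[0,0,0],0]]}}

```text
time_s: 31.0
tcp_pos: [0.6179, -0.087, 0.155]
tcp_rot: [-0.0, 0.98, 0.199, -0.002]
ft_force: [-3.4, -0.1, 2.2]
opening: 0.0147
grasp_force: 60.0
```

{"op": "carry_out", "data": {"deltas": [[[0,0,0],[0,0,0],0.03],[[0,0,0],[0,0,0],0.05],[[0,0,0],[0,0,0],0.06],[[0,0,-0.03],[0,0,0],0.06],[[0,0,-0.08],[0,0,0],0.06]]}}

```text
time_s: 31.5
tcp_pos: [0.6156, -0.0861, 0.2303]
tcp_rot: [-0.002, 0.98, 0.199, -0.005]
ft_force: [0.0, 0.5, 0.0]
opening: 0.06
grasp_force: 0.0
```

{"op": "carry_out", "data": {"deltas": [[[-0.04,0,-0.02],[0,0,0],0.03],[[-0.08,0,-0.04],[0,0,0],0],[[-0.12,0,-0.06],[0,0,0],0],[[-0.15,0,-0.08],[0,0,0],0],[[-0.15,0,-0.08],[0,0,0],0]]}}

```text
time_s: 32.0
tcp_pos: [0.4797, -0.147, 0.3185]
tcp_rot: [0.002, 0.98, 0.198, 0.001]
ft_force: [0.0, -0.3, 0.3]
opening: -0.0002
grasp_force: 0.0
```

```bash
python3 - <<'E' 2>/dev/null
from car import *
plan([])
t=snap('top'); s=snap('scene')
z=np.hstack([cv2.resize(t['color'][90:260,120:380],(520,340)),cv2.resize(s['color'][110:384,80:380],(280,256)).repeat(1,0)[:256]] if 0 else [cv2.resize(s['color'],(800,600))])
cv2.imwrite('pics/s5.png',z[...,::-1])
w=cloud(t); Z=w[...,2]
for y in(-.087,-.187,-.286):
    m=(abs(Z-.078)<.006)&(np.hypot(w[...,0]-.619,w[...,1]-y)<.045)
    c,r=cv2.minEnclosingCircle(w[m][:,:2].astype(np.float32)); print(m.sum(),np.round(c,4),round(r,4),np.median(Z[m]).round(4))
for n,ss in(('top',t),('scene',s)):
    w=cloud(ss);Z=w[...,2]; m=(Z>.112)&(Z<.17)&(abs(w[...,0]-.59)<.05)&(abs(w[...,1]-.108)<.03); print(n,'knob',m.sum(),w[m].min(0).round(4),w[m].max(0).round(4),w[m].mean(0).round(4))
    m=(Z>.07)&(Z<.1)&(abs(w[...,0]-.43)<.1)&(abs(w[...,1]-.24)<.08);print('grip',m.sum(),cv2.minAreaRect(w[m][:,:2].astype(np.float32)),w[m][:,2].max())
    m=(Z>.0)&(Z<.06)&(abs(w[...,0]-.66)<.07)&(abs(w[...,1]-.32)<.07)&(ss['color'].sum(-1)>400);print('fuse',m.sum(),np.nanmean(w[m],0))
E
```

```text
t 32.0 tcp [ 0.4797 -0.147   0.3185] grasp [ 0.4798 -0.1473  0.2645] psi -67.1 q [-0.44 -0.06  1.89 -0.    1.32  0.74] F [ 0.  -0.3  0.3] open -0.0002
291 [ 0.6172 -0.088 ] 0.0402 0.0769
35 [ 0.6299 -0.1847] 0.0363 0.0774
207 [ 0.6229 -0.2871] 0.0375 0.0776
top knob 53 [0.5771 0.0962 0.1353] [0.5992 0.1186 0.1526] [0.5876 0.1072 0.1432]
grip 132 ((0.4261689782142639, 0.23976674675941467), (0.1425747573375702, 0.016312843188643456), 14.774313926696777) 0.09810324821410177
fuse 175 [0.68748664 0.32342298 0.02733429]
scene knob 117 [0.5801 0.0999 0.1121] [0.6067 0.1229 0.1519] [0.5955 0.1124 0.1388]
grip 156 ((0.4179736375808716, 0.2399660050868988), (0.12167316675186157, 0.015708938241004944), 14.7343111038208) 0.09665723025737527
fuse 383 [0.68854864 0.32627691 0.03017288]
```

View pics/s5.png

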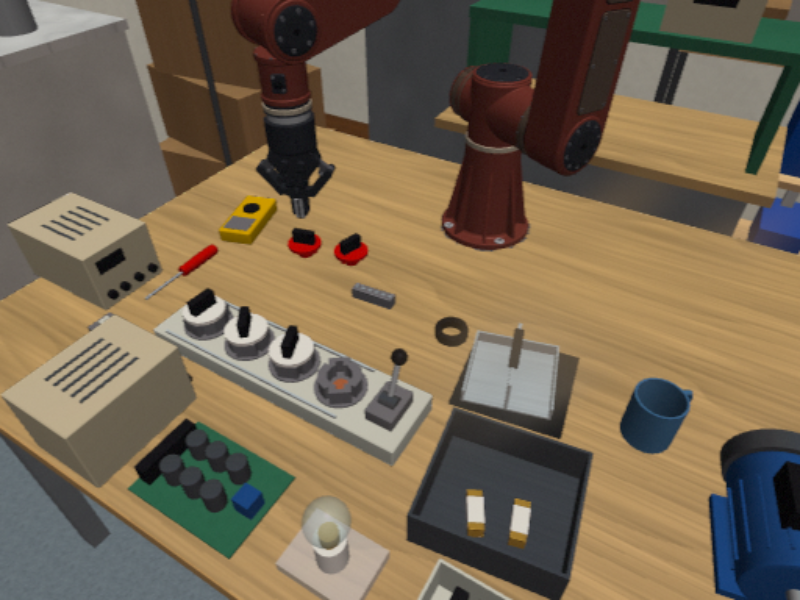

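All three carriers look home, both fuses are in the bin at (475,510) and (520,520), and the caddy is upright on its mat. Now the switch.

Run:
```python
from p import *
plan([([.53,.108,.2],-90),([.53,.108,.128],-90),([.645,.108,.128],-90)],off=.073)
```

```text
t 32.1 tcp [ 0.4808 -0.1458  0.3158] grasp [ 0.4808 -0.1459  0.2428] psi -67.1 q [-0.43 -0.06  1.89 -0.    1.31  0.74] F [ 0.2  0.1 -1.1] open -0.0004
[[0.1442, -0.2146, 0.0425], [0.09, -0.03, 22.94]]
[[0.0, 0.0, 0.072], [0.0, 0.0, 0.0]]
[[0.115, 0.0, 0.0], [0.0, 0.0, 0.0]]
```

{"op": "carry_out", "data": {"deltas": [[[0.025,-0.04,0.01],[0,0,5],0],[[0.05,-0.08,0.02],[0,0,10],0],[[0.08,-0.12,0.03],[0,0,15],0],[[0.105,-0.16,0.035],[0,0,20],0],[[0.13,-0.195,0.0425],[0,0,22.9],0]]}}

```text
time_s: 32.6
tcp_pos: [0.524, 0.0881, 0.2705]
tcp_rot: [-0.0, 1.0, 0.0, -0.002]
ft_force: [1.9, -0.2, -0.4]
opening: -0.0001
grasp_force: 0.0
```

{"op": "carry_out", "data": {"deltas": [[[0.005,-0.024,0.02],[0,0,0],0],[[0.005,-0.024,0.05],[0,0,0],0],[[0.005,-0.024,0.072],[0,0,0],0],[[0.005,-0.024,0.072],[0,0,0],0],[[0.005,-0.024,0.072],[0,0,0],0]]}}

```text
time_s: 33.1
tcp_pos: [0.5283, 0.1095, 0.1989]
tcp_rot: [0.0, 1.0, 0.001, -0.002]
ft_force: [0.8, -0.1, 0.1]
opening: -0.0001
grasp_force: 0.0
```

Run:
```python
from p import *
plan([([.53,.108,.128],-90),([.645,.108,.128],-90)],off=.073)
```

```text
t 33.1 tcp [0.5283 0.1095 0.1989] grasp [0.528  0.1094 0.1259] psi -89.8 q [ 0.07  0.16  1.9  -0.    1.09  1.64] F [ 0.8 -0.1  0.1] open -0.0001
[[0.0017, 0.0015, -0.0021], [0.02, 0.27, 0.15]]
[[0.115, 0.0, 0.0], [0.0, 0.0, 0.0]]
```

{"op": "carry_out", "data": {"deltas": [[[0.02,0.001,0],[0,0,0],0],[[0.035,0.001,-0.002],[0,0,0],0],[[0.05,0.001,-0.003],[0,0,0],0],[[0.065,0.001,-0.004],[0,0,0],0],[[0.08,0.001,-0.004],[0,0,0],0]]}}

```text
time_s: 33.6
tcp_pos: [0.6103, 0.108, 0.2062]
tcp_rot: [0.0, 1.0, 0.001, 0.0]
ft_force: [-0.7, -0.3, 0.4]
opening: -0.0
grasp_force: 0.5
```

{"op": "carry_out", "data": {"deltas": [[[0.012,0,0],[0,0,0],0],[[0.024,0,0],[0,0,0],0],[[0.034,0,0],[0,0,0],0],[[0.036,0,0],[0,0,0],0],[[0.036,0,0],[0,0,0],0]]}}

```text
time_s: 34.1
tcp_pos: [0.6385, 0.1081, 0.2043]
tcp_rot: [0.001, 1.0, 0.001, -0.012]
ft_force: [-20.0, -1.2, 14.2]
opening: 0.0001
grasp_force: 11.4
```

Run:
```python
from p import *
plan([],off=.073)
s=snap('scene');w=cloud(s);Z=w[...,2]; m=(Z>.1)&(Z<.17)&(abs(w[...,0]-.66)<.06)&(abs(w[...,1]-.108)<.04)
cv2.imwrite('pics/s6.png',cv2.resize(s['color'][180:310,190:330][...,::-1],None,fx=4,fy=4))
```

```text
t 34.1 tcp [0.6385 0.1081 0.2043] grasp [0.6368 0.108  0.1313] psi -89.9 q [ 0.06  0.37  1.62 -0.    1.18  1.63] F [-20.   -1.2  14.2] open 0.0001
```

View pics/s6.png

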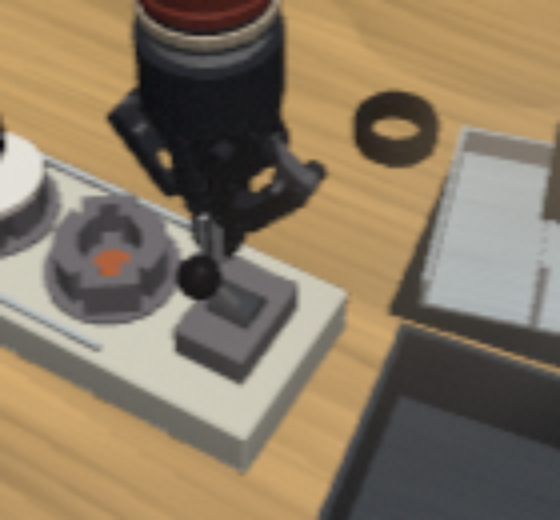

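The lever has swung over to +x (knob at (200,277)) and is against its stop. I back off and check.

{"op": "carry_out", "data": {"deltas": [[[-0.02,0,0],[0,0,0],0],[[-0.05,0,0],[0,0,0],0],[[-0.08,0,-0.03],[0,0,0],0],[[-0.1,0,-0.08],[0,0,0],0],[[-0.12,0,-0.12],[0,0,0],0]]}}

```text
time_s: 34.65
tcp_pos: [0.5242, 0.1078, 0.3259]
tcp_rot: [0.0, 1.0, 0.001, -0.001]
ft_force: [1.6, -0.3, 0.1]
opening: 0.0002
grasp_force: 0.0
```

{"op": "carry_out", "data": {"deltas": [[[0,0,0],[0,0,0],0],[[0,0,0],[0,0,0],0],[[0,0,0],[0,0,0],0],[[0,0,0],[0,0,0],0],[[0,0,0],[0,0,0],0]]}}

```text
time_s: 35.15
tcp_pos: [0.5245, 0.1077, 0.3221]
tcp_rot: [0.0, 1.0, 0.001, -0.003]
ft_force: [0.1, -0.8, 0.0]
opening: 0.0
grasp_force: 0.0
```

Run:
```python
from p import *
plan([])
for n in('top','scene'):
    w=cloud(snap(n));Z=w[...,2]; m=(Z>.125)&(Z<.17)&(abs(w[...,0]-.63)<.08)&(abs(w[...,1]-.108)<.03); print(n,'knob',m.sum(),w[m].min(0).round(4),w[m].max(0).round(4),w[m].mean(0).round(4))
    m=(abs(w[...,0]-.43)<.11)&(abs(w[...,1]-.24)<.1)&(Z>.018)&(Z<.035);print('wall z',np.median(Z[m]),Z[m].std(),m.sum())
```

```text
t 35.15 tcp [0.5245 0.1077 0.3221] grasp [0.5241 0.1077 0.2681] psi -89.9 q [ 0.07  0.01  1.8  -0.    1.33  1.64] F [ 0.1 -0.8  0. ] open 0.0Traceback (most recent call last):
  File "<stdin>", line 4, in <module>
    return umr_minimum(a, axis, None, out, keepdims, initial, where)
ValueError: zero-size array to reduction operation minimum which has no identity
```

Run:
```python
from p import *
w=cloud(snap('scene'));Z=w[...,2]; m=(Z>.12)&(Z<.17)&(abs(w[...,0]-.63)<.08)&(abs(w[...,1]-.108)<.03); print('knob',m.sum(),w[m].min(0).round(4),w[m].max(0).round(4),w[m].mean(0).round(4))
m=(abs(w[...,0]-.43)<.11)&(abs(w[...,1]-.24)<.1)&(Z>.018)&(Z<.035);print('wall z',np.median(Z[m]),Z[m].std(),m.sum())
```

```text
knob 106 [0.6492 0.0994 0.1272] [0.6718 0.1227 0.1484] [0.6627 0.1127 0.1403]
wall z 0.02924456684568988 0.004320144260576856 363
```

Run:
```python
from p import *
from scipy.optimize import least_squares
w=cloud(load('scene'));Z=w[...,2]; m=(Z>.128)&(Z<.17)&(abs(w[...,0]-.63)<.08)&(abs(w[...,1]-.108)<.03); P=w[m]
r=least_squares(lambda c:np.linalg.norm(P-c,axis=1)-.013,P.mean(0)-[.006,.004,.006],loss='soft_l1',f_scale=.001); print(r.x,r.cost)
```

```text
[0.65855837 0.10941405 0.13350376] 3.0352636665928667e-05
```

```bash
python3 -c "
from cell import arm
print(arm.close_job())"
```

```text
the job is handed in; nothing more can be done
None
```

I handed the job in after about 35 s of the 208 s allowed. Both fuses are in the bin, the caddy stands upright on its mat, and all three carriers are home. The main switch was pushed to its stop at 20 N; its on angle was not confirmed from the camera, which put it near 0.91 rad, and no verdict was returned.

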